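Depth check of the tablet counter

ROBOT

A 7-joint arm with a two-finger parallel gripper is mounted at the origin on the work surface. World frame = base frame: x ahead of the robot, y to its left, z up, the work surface at z = 0. Lengths are in m, angles in rad, forces in N, time in s.
With the tool pointing down it reaches from about 0.4 to 0.85 m from the base axis. Payload 4.5 kg.
Tool frame: the origin (TCP) lies midway between the tips of the shut fingers; the grasp point (between the pads) lies 19 mm behind it; z points along the fingers, x is the direction in which the jaws open and shut, and the axes are right-handed (so a half turn about z gives the same grasp; the last joint's range is limited). The gripper opens to 85 mm and grips with 20 to 120 N. Pads are 22 mm wide; open, the fingers measure 114 mm over their backs; the gripper's body (76 mm by 85 mm) begins 54 mm behind the grasp point. The pads swing forward as they close: fully open they stand 13 mm farther back than shut.
Start: joints at [1.274, 0.689, -0.195, 1.565, 0.157, 0.902, -0.215], TCP at [0.203, -0.591, 0.231] pointing down, gripper open.
Joint ranges: [-3.01, 3.01], [-0.46, 2.08], [-1.47, 1.51], [0.13, 2.56], [-1, 4.14], [0.04, 2.09], [-2.66, 2.66]. Speed limits (rad/s): [2.57, 2.57, 3.14, 3.14, 3.14, 3.14, 3.14].

INTERFACE

Orientations are given as a unit quaternion [x, y, z, w].
In Python, from workcell import ctrl gives the robot as it stands. The module is installed in compiled form; this text tells all that it offers.
- The arm moves only by the tool play_rows, never from a script. Its argument "steps" is a list that holds one entry, the list of rows, each a list of 5 numbers: the shift along the tool's x, y, z in m, then the turn about the tool's z in degrees, then the finger opening in m, from 0 to 0.0854. A call has 1 to 12 rows; each row is the pose to reach, as a shift and turn from the pose commanded when the call began, along the tool's axes at that moment; what a row does not reach only later rows make up. A row lasts 1/12 s, in which the tool goes at most 41.7 mm and 7.16 degrees, less where a joint would pass 70% of its speed; a pose out of reach is approached as far as the arm can. A call with a gripper value outside its range is refused whole. The fingers move at their own pace and stop on an object; "newtons" is the grip in N (left out, the last holds). Time passes only in rows, so rows that repeat a pose let the fingers close. It gives the time, the measured TCP pose, the force and the opening at its end, in the units of the state.
- ctrl.get_obs(): the state, without advancing time (a new reading comes with each control period).
- ctrl.camera(name): name is "scene" or "top" or "wrist"; returns a dict with "image" (420x560x3 uint8, blue, green, red), "range_z" (420x560 float32, m along the optical axis (not along the pixel's ray), 0 where there is no reading), "K" (3x3 intrinsics, pixels), "pose" (4x4, takes a point from camera to world coordinates). Camera axes: x right, y up, looking along -z (the intrinsics and any distortion apply to the point x, -y, -z); pixel columns grow to the right and rows downward; lengths in m; the calibration is good to about 2 mm. A picture is of the moment at which its call begins.
- ctrl.sign_off(): hands the job in, once; it reports no verdict.
The state is a dict: "time_s": time; "q": joint angles; "joint_vel": joint speeds; "joint_torque": joint torques, N m; "position": TCP position; "ee_rot": TCP orientation; "force": force on the tool from outside, world axes, zero at the start; "torque": the same for the moment, N m; "grip_width": finger opening in m.
Only numpy, scipy, OpenCV 4.12 (cv2) and the standard library are available. Lean on these libraries where they do the work, as an engineer would, in place of code of your own. Each camera call takes 0.05 s, during which the arm holds its last target.

TASK

Take the blue-handled depth gauge out of the compartment tray and slide it down the tablet counter's sloping guide tube until its collar stops on the tube's mouth, then draw it right out again. Present it for reading: hold it level with its tip midway between the two orange bands of the reader stand, touching nothing but the gripper, and finish there, still holding it steady in the air. Leave the other gauges and the goods on the counter where they are.

Things in the scene. Friction and masses are not known exactly. Their poses are not given: they have to be found in the camera images.
- gauge: Blue depth gauge, 110 g, in any compartment of the tray, tip towards the robot. Flat-sided grip 90 mm long (x), 22 wide (y, held across this), 32 tall (z); then a steel collar 30 mm across, 6 thick; then a steel rod 10 mm thick, 90 long, its last 14 tapering to 3. Origin: middle of the grip, on the rod's axis, 16 mm above the tray floor. +x to the tip (collar face x = 51 mm, tip x = 141), +z up
- gauge_collar (a point): Centre of the front face of the gauge's collar (the face that stops on the tube's mouth).
- gauge_tip (a point): The end of the gauge's rod, on its axis.
- tube: Guide tube of the tablet counter, fixed: aluminium, 18 mm bore, 30 mm outside, 105 mm long, open at both ends. Origin: centre of its mouth, 140 mm above the work surface. +z is the tube's axis, pointing out of the mouth: 30 degrees above level, away from the robot. The rod goes in along -z; the collar is home when its front face lies on the mouth (z = 0).
- counter: Tablet counter: white and grey box, fixed, 150 mm long (x -110 to +40 mm), 140 mm wide, 105 mm tall. Origin on the work surface. The tube rises from its top edge on the +x side; the mouth's centre is at x = +100, z = 140 mm in this frame, and nothing on it stands higher than the mouth's rim (153 mm).
- reader: Reader stand, fixed: grey base with two dark upright posts (8 mm thick, 138 mm tall) 72 mm apart along y, each with an orange band (11 mm across, 10 high). 69 mm behind them (-x, robot's side) a white screen 100 wide, 150 tall, with an orange line at the bands' height. Origin on the work surface midway between the posts; +x points away from the screen, to the open side where the gauge comes in.
- read_point (a point): The reading point in the air: midway between the centres of the two orange bands, 100 mm above the work surface.
- tray: Grey tray, fixed, 250 mm (x) by 256 mm (y), with three compartments side by side along y, each about 80 mm wide and as long as the tray; walls 4 mm thick, 18 mm tall; floor 4 mm thick. Origin: centre of its underside.
- gauge_green: Depth gauge like the blue one (same grip and collar) but with a green grip and a 65 mm rod. Not to be used; leave it alone. Origin at the middle of its grip, +x towards its tip.
- gauge_yellow: Depth gauge like the blue one (same grip and collar) but with a yellow grip and a 45 mm rod. Not to be used; leave it alone. Origin at the middle of its grip, +x towards its tip.
- amber_bottle: Amber bottle with a white cap, 44 mm diameter, 75 mm tall; origin at its underside. Leave alone.
- green_bottle: Amber bottle with a green cap, 42 mm diameter, 70 mm tall; origin at its underside. Leave alone.
- jar: White jar, 50 mm diameter, 45 mm tall; origin at its underside. Leave alone.
- carton: Small carton, 50 x 90 x 35 mm tall; origin at its underside. Leave alone.
- marker: Yellow marker pen with a black cap, 135 mm long, 16 mm thick, lying on the surface. Leave alone.
Mind the look-alikes: they are no part of the job. Several things look just like the gauge: the one meant starts nearest to the robot's base.

How it is judged:
On the way, in this order (a step that is already met when the one before it is completed fails the run):
1. the blue gauge is lifted out of the tray (height (world z) of gauge above 0.06 m and contact force between gauge and tray below 0.1 N), for 0.1 s.
2. the rod is in the guide tube with the collar stopped on the mouth (distance between gauge_collar and tube below 0.008 m and z of gauge_collar in the frame of tube below 0.003 m and angle between the x axis of gauge and the z axis of tube, either way round below 0.12 rad and z of gauge_tip in the frame of tube below -0.08 m), for 0.1 s.
3. the rod is drawn right out of the tube (z of gauge_tip in the frame of tube above 0.005 m), for 0.1 s.
At the end, for the whole second after the job is handed in: The gripper holds the blue gauge still, level to within 8 degrees, its tip within 15 mm of the point midway between the two orange bands, touching nothing but the gripper; the other gauges and goods are within 30 mm of where they began (all of step 1 and distance between gauge_tip and read_point below 0.015 m and angle between gauge's own x axis and vertical between 1.4308 and 1.7108 rad and contact force between gauge and the fingers above 1 N and contact force between gauge and reader below 0.1 N and contact force between gauge and counter below 0.1 N and linear speed of gauge below 0.02 m/s and angular speed of gauge below 0.15 rad/s and contact force between gauge and gauge_green below 0.1 N and contact force between gauge and gauge_yellow below 0.1 N and contact force between gauge and amber_bottle below 0.1 N and contact force between gauge and green_bottle below 0.1 N and contact force between gauge and jar below 0.1 N and contact force between gauge and carton below 0.1 N and contact force between gauge and marker below 0.1 N and distance of each of gauge_green, gauge_yellow, amber_bottle, green_bottle, jar, carton, marker from where it was at the start of the episode below 0.03 m); the arm keeps its last pose, push and grip.
It fails at once if another gauge or one of the goods is moved by more than 30 mm (distance of any of gauge_green, gauge_yellow, amber_bottle, green_bottle, jar, carton, marker from where it was at the start of the episode above 0.03 m).
It also fails if it takes over 64 s, if anything falls off the work surface, if the arm or the gripper's body presses on something with over 40 N, if the wrist force passes 120 N, or if a joint passes its speed limit or range.

## Working session

There is one attempt and no reset: what is moved stays moved. The work goes in short steps, Python scripts to look and compute and a tool call to move; the robot and the scene stay as the last step left them, time stands still between calls to the robot, and variables do not carry over. Pictures are saved under pics/ and viewed, and the job is handed in when it is done.

Besides the shell and the picture viewer there is one more tool, called after "Emit:" as a command line: name --argument value ..., lists and objects as JSON in quotes. play_rows: Moves the arm, as the interface text tells. Its arguments: {"type":"object","properties":{"steps":{"type":"array"},"newtons":{"type":"number"}},"required":["steps"]}

```bash
mkdir -p pics; ls; cat > h.py <<'E'
import numpy as np, cv2, pickle
from workcell import ctrl
from scipy.spatial.transform import Rotation as R
def snap(name,f):
    c=ctrl.camera(name); cv2.imwrite('pics/%s.png'%f,c['image']); pickle.dump(c,open(f+'.pkl','wb')); return c
def load(f): return pickle.load(open(f+'.pkl','rb'))
def pts(c):
    K=c['K'];z=c['range_z'];v,u=np.mgrid[:z.shape[0],:z.shape[1]]
    p=np.stack([(u-K[0,2])/K[0,0]*z,-(v-K[1,2])/K[1,1]*z,-z],-1)
    return p@c['pose'][:3,:3].T+c['pose'][:3,3]
E
python3 - <<'E'
from h import *
o=ctrl.get_obs(); print(o)
for n in ['scene','top','wrist']:
    c=snap(n,n+'0'); print(n,c['K'],c['pose'], {k for k in c})
E
```

```text
pics
{'time_s': 0.0, 'q': array([ 1.27378401,  0.69002551, -0.19449018,  1.56638189,  0.15730914,
        0.90251694, -0.21509835]), 'joint_vel': array([ 0.00252742, -0.00038893, -0.00041746, -0.00184051,  0.00032886,
       -0.00058061,  0.00067294]), 'joint_torque': array([ 2.37161967e-04, -5.39603627e+01, -1.26686431e+00, -1.58540046e+01,
        8.93893215e-03,  9.48071567e-03, -3.82123312e-05]), 'position': array([ 0.20272143, -0.59049196,  0.23044747]), 'ee_rot': array([ 8.13905384e-01, -5.80996632e-01, -8.33978194e-04, -4.95264894e-04]), 'force': array([ 0.22375758, -0.63465182,  0.1504362 ]), 'torque': array([-0.02718493, -0.00230377, -0.05265913]), 'grip_width': 0.08530030842706003}
scene [[419.91315584   0.         283.84063687]
 [  0.         419.91315584 210.96654575]
 [  0.           0.           1.        ]] [[ 3.22249104e-01 -7.96169873e-01  5.12122103e-01  1.11463883e+00]
 [ 9.46654534e-01  2.70541959e-01 -1.75077814e-01 -3.10966758e-01]
 [ 8.41164478e-04  5.41221379e-01  8.40879724e-01  1.04291674e+00]
 [ 0.00000000e+00  0.00000000e+00  0.00000000e+00  1.00000000e+00]] {'range_z', 'image', 'pose', 'K'}
top [[538.52318515   0.         273.07351762]
 [  0.         538.52318515 213.656056  ]
 [  0.           0.           1.        ]] [[-0.01372248  0.99454429 -0.10340866  0.43829215]
 [-0.99987875 -0.01440978 -0.00590228 -0.10041107]
 [-0.00736018  0.10331513  0.99462144  1.46974102]
 [ 0.          0.          0.          1.        ]] {'range_z', 'image', 'pose', 'K'}
wrist [[362.28734713   0.         284.35626828]
 [  0.         362.28734713 208.48245662]
 [  0.           0.           1.        ]] [[ 0.32471954  0.89914333  0.29342545  0.27806717]
 [-0.94580627  0.30960761  0.09794708 -0.56698753]
 [-0.00277829 -0.30932896  0.95095104  0.37385539]
 [ 0.          0.          0.          1.        ]] {'range_z', 'image', 'pose', 'K'}
```

View pics/scene0.png

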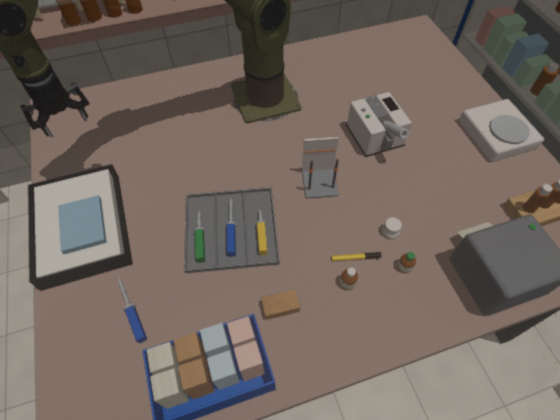

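View pics/top0.png

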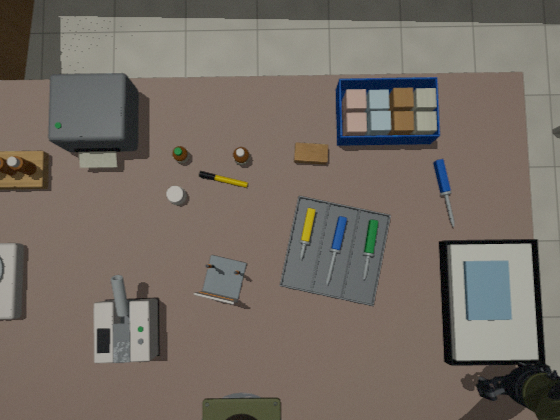

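View pics/wrist0.png

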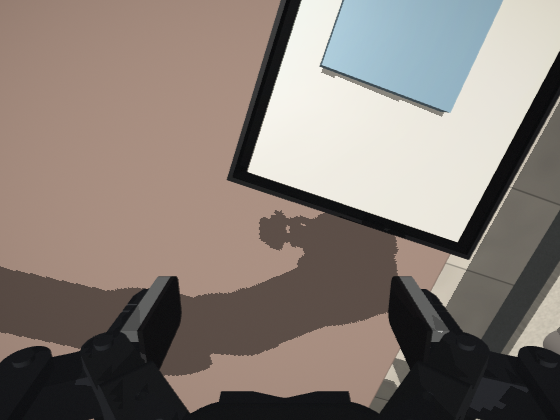

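```bash
python3 - <<'E'
from h import *
c=load('top0');P=pts(c);im=c['image'];hsv=cv2.cvtColor(im,cv2.COLOR_BGR2HSV)
sc=load('scene0');PS=pts(sc);hs=cv2.cvtColor(sc['image'],cv2.COLOR_BGR2HSV)
def comp(hsv,P,lo,hi,box,nm):
    m=cv2.inRange(hsv,lo,hi); k=np.zeros_like(m);x0,y0,x1,y1=box;k[y0:y1,x0:x1]=255;m&=k
    n,l,s,ce=cv2.connectedComponentsWithStats(m)
    for i in range(1,n):
        if s[i,4]<8: continue
        q=P[l==i]; (cx,cy),(w,h),a=cv2.minAreaRect((q[:,:2]*1000).astype(np.float32))
        print(nm,s[i],ce[i].round(1),'med',np.median(q,0).round(4),'rect mm',round(cx,1),round(cy,1),round(w,1),round(h,1),round(a,1),'zmax',q[:,2].max().round(3))
comp(hsv,P,(105,120,60),(130,255,255),(270,180,400,310),'top blue')
comp(hs,PS,(105,120,60),(130,255,255),(180,185,280,270),'scn blue')
comp(hsv,P,(5,150,100),(18,255,255),(190,250,260,310),'top orange')
comp(hs,PS,(5,150,100),(18,255,255),(295,130,350,200),'scn orange')
def crop(im,x0,y0,x1,y1,s,f): cv2.imwrite('pics/%s.png'%f,cv2.resize(im[y0:y1,x0:x1],None,fx=s,fy=s,interpolation=cv2.INTER_CUBIC))
crop(im,270,190,400,310,5,'c_tray'); crop(im,80,255,260,375,4,'c_ctr')
crop(sc['image'],290,80,430,200,5,'c_scn')
E
```

```text
top blue [332 216  15  34 295] [339.  232.6] med [ 0.5336 -0.2671  0.0357] rect mm 486.7 -209.7 66.0 229.8 39.9 zmax 1.47
scn blue [227 224   8  31 231] [230.5 238.6] med [ 0.5387 -0.2685  0.036 ] rect mm 803.0 -294.9 30.6 623.3 84.2 zmax 1.043
```

```bash
echo
```

```text
(no output)
```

View pics/c_tray.png

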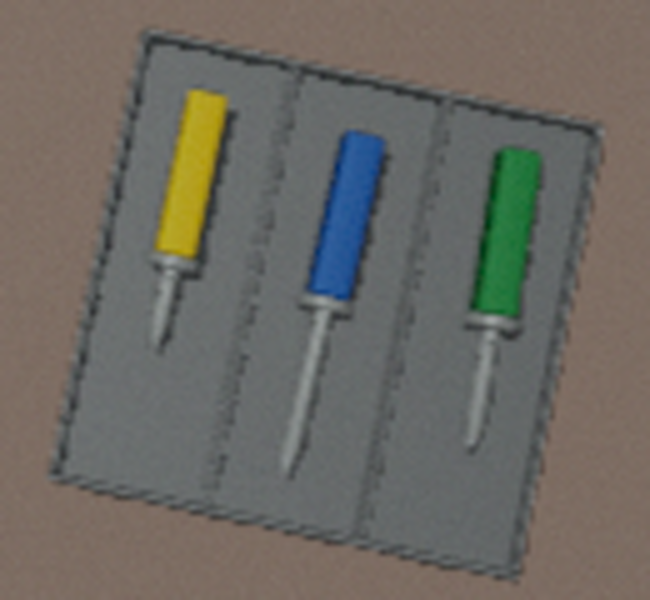

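View pics/c_ctr.png

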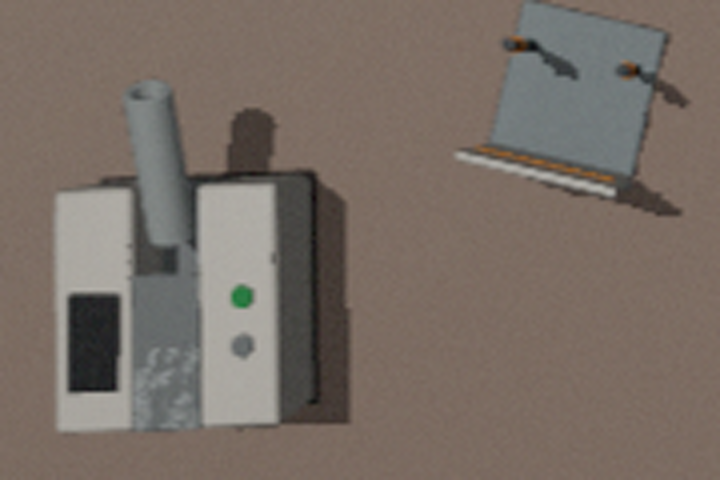

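View pics/c_scn.png

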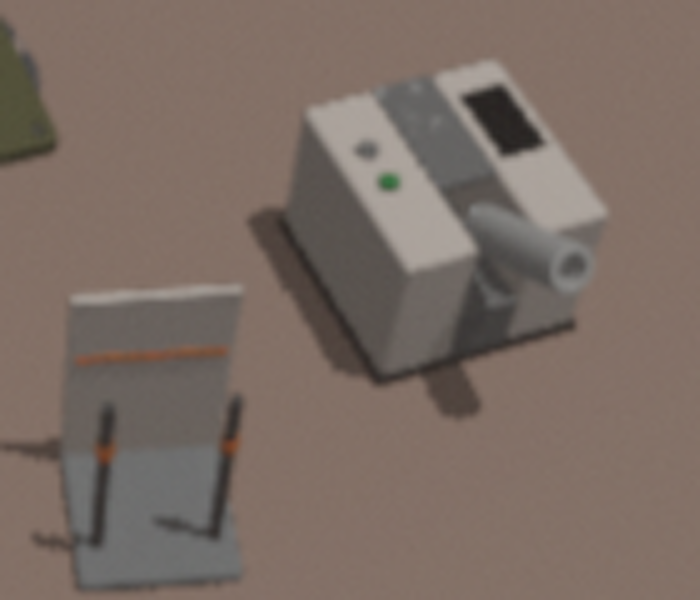

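```bash
cat >> h.py <<'E'
def ray(c,u,v,z):
    K=c['K'];u=np.asarray(u,float);v=np.asarray(v,float)
    d=np.stack([(u-K[0,2])/K[0,0],-(v-K[1,2])/K[1,1],-np.ones_like(u)],-1)@c['pose'][:3,:3].T
    o=c['pose'][:3,3]; return o+d*((z-o[2])/d[...,2])[...,None]
def tri(c1,p1,c2,p2):
    A=[];b=[]
    for c,p in((c1,p1),(c2,p2)):
        K=c['K'];d=c['pose'][:3,:3]@np.array([(p[0]-K[0,2])/K[0,0],-(p[1]-K[1,2])/K[1,1],-1]);d/=np.linalg.norm(d)
        M=np.eye(3)-np.outer(d,d);A.append(M);b.append(M@c['pose'][:3,3])
    A=np.vstack(A);b=np.hstack(b);x=np.linalg.lstsq(A,b,rcond=None)[0];return x,np.linalg.norm(A@x-b)
def blobs(c,lo,hi,box,mn=4):
    m=cv2.inRange(cv2.cvtColor(c['image'],cv2.COLOR_BGR2HSV),lo,hi);k=np.zeros_like(m);x0,y0,x1,y1=box;k[y0:y1,x0:x1]=255;m&=k
    n,l,s,ce=cv2.connectedComponentsWithStats(m)
    return [(s[i],ce[i],np.argwhere(l==i)[:,::-1]) for i in range(1,n) if s[i,4]>=mn]
E
python3 - <<'E'
from h import *
t=load('top0');s=load('scene0')
for c,b in((t,(270,180,400,310)),(s,(180,185,280,270))):
    for st,ce,px in blobs(c,(105,120,60),(130,255,255),b,50):
        q=ray(c,px[:,0],px[:,1],.036)[:,:2]*1000
        print('blue',ce,cv2.minAreaRect(q.astype(np.float32)),ray(c,*ce,.036))
for c,b in((t,(190,250,260,310)),(s,(295,130,350,200))):
    for st,ce,px in blobs(c,(3,100,70),(20,255,255),b,3):
        P=pts(c)[px[:,1],px[:,0]]; g=c['range_z'][px[:,1],px[:,0]]>0
        print('orange',st,ce,np.median(P[g],0).round(4),ray(c,*ce,.1).round(4))
# tube points from depth
P=pts(t);g=(t['range_z']>0)
sub=P[270:320,100:135].reshape(-1,3);sub=sub[(sub[:,2]>.112)&(sub[:,2]<.17)]
print('tube',len(sub),sub[:,2].max());
# rows by x
for lo in np.arange(sub[:,0].min(),sub[:,0].max(),.012):
    q=sub[(sub[:,0]>=lo)&(sub[:,0]<lo+.012)]; print(q.mean(0).round(4),q[:,1].min().round(4),q[:,1].max().round(4),q[:,2].max().round(4),len(q))
# counter top
sub=P[285:375,85:170].reshape(-1,3);sub=sub[(abs(sub[:,2]-.105)<.004)]
print(cv2.minAreaRect((sub[:,:2]*1000).astype(np.float32)),len(sub))
E
```

```text
blue [338.96610169 232.57966102] ((534.4900512695312, -266.8100891113281), (23.60732078552246, 88.39263916015625), 75.70724487304688) [ 0.53412075 -0.26677205  0.036     ]
blue [230.48484848 238.56277056] ((539.5123901367188, -268.2596435546875), (19.42676544189453, 93.79232025146484), 75.3906478881836) [ 0.53942289 -0.26844973  0.036     ]
orange [208 264   3   2   4] [209.  264.5] [0.4533 0.0697 0.1172] [0.4535 0.0719 0.1   ]
orange [208 267   3   1   3] [209. 267.] [0.4471 0.0701 0.1146] [0.4472 0.0719 0.1   ]
orange [199 291  34   9  40] [215.15 295.3 ] [0.3768 0.0555 0.1026] [0.376  0.0565 0.1   ]
orange [306 150  29   3  36] [318.97222222 150.63888889] [0.3746 0.0529 0.0997] [0.3738 0.0513 0.1   ]
orange [334 167   4   4  10] [335.8 168.7] [0.4527 0.0715 0.1007] [0.4522 0.0721 0.1   ]
orange [309 169   4   4  12] [310.5        170.16666667] [0.4352 0.0013 0.1042] [0.434  0.0018 0.1   ]
tube 389 0.15741944254537654
[0.3286 0.2861 0.1122] 0.2599 0.3123 0.1124 2
[0.3464 0.2899 0.113 ] 0.2846 0.2977 0.115 6
[0.3565 0.2904 0.1159] 0.2653 0.3027 0.1228 41
[0.3686 0.2898 0.1207] 0.277 0.3052 0.1282 56
[0.3799 0.2896 0.1264] 0.2778 0.3075 0.1371 52
[0.3914 0.2898 0.1335] 0.2778 0.3088 0.1438 62
[0.4036 0.2896 0.14  ] 0.2785 0.307 0.1564 64
[0.416  0.2907 0.1455] 0.2784 0.3083 0.1574 64
[0.4262 0.2937 0.1349] 0.2786 0.3061 0.1528 42
((291.19775390625, 289.84771728515625), (152.34725952148438, 141.2356719970703), 1.512094497680664) 2620
```

```bash
cat >> h.py <<'E'
def go(target,yawx=None):
    """tool-frame shift & turn to reach world TCP target with tool-x yaw (deg)"""
    o=ctrl.get_obs();M=R.from_quat(o['ee_rot']).as_matrix();d=M.T@(np.array(target)-o['position'])
    y=np.degrees(np.arctan2(M[1,0],M[0,0]));t=0 if yawx is None else -((yawx-y+180)%360-180)
    print('t',o['time_s'],'pos',o['position'].round(4),'yawx',y.round(2),'shift',d.round(4),'turn',round(t,2),'zdown',M[:,2].round(3),'F',o['force'].round(2),'w',o['grip_width'])
E
python3 -c "
from h import *
go([.5267,-.2648,.18],-104.3)"
```

```text
t 0.15 pos [ 0.2028 -0.5906  0.2307] yawx -71.04 shift [-0.2028 -0.4122  0.0509] turn 33.26 zdown [-0.001  0.001 -1.   ] F [ 0.51  0.09 -0.15] w 0.08517760899910512
```

Emit:
play_rows --steps '[[[-0.01, -0.02, 0, 2, 0.036], [-0.03, -0.058, 0, 6, 0.036], [-0.049, -0.096, 0, 10, 0.036], [-0.068, -0.134, 0, 14, 0.036], [-0.087, -0.172, 0.01, 18, 0.036], [-0.106, -0.21, 0.02, 22, 0.036], [-0.125, -0.248, 0.03, 26, 0.036], [-0.144, -0.286, 0.04, 30, 0.036], [-0.163, -0.324, 0.05, 33, 0.036], [-0.182, -0.362, 0.05, 33, 0.036], [-0.198, -0.4, 0.05, 33.2, 0.036], [-0.203, -0.412, 0.05, 33.2, 0.036]]]' --newtons 25

```text
time_s: 1.15
position: [0.5303, -0.2599, 0.1807]
ee_rot: [-0.616, 0.788, 0.001, 0.001]
force: [1.1, -0.0, 0.9]
grip_width: 0.0359
```

```bash
python3 - <<'E'
from h import *
w=snap('wrist','wrist1')
go([.5267,-.2648,.18],-104.3)
for st,ce,px in blobs(w,(105,120,60),(130,255,255),(0,0,560,420),300):
    q=ray(w,px[:,0],px[:,1],.036)[:,:2]*1000
    print('blue',st,ce,cv2.minAreaRect(q.astype(np.float32)))
E
```

```text
t 1.2 pos [ 0.5347 -0.2555  0.1808] yawx -103.55 shift [0.0109 0.0056 0.0007] turn 0.75 zdown [ 0.006  0.006 -1.   ] F [ 3.8   2.97 -1.28] w 0.03619868246988215
blue [ 278  126   28  108 2768] [290.70484104 178.87969653] ((537.4680786132812, -268.34027099609375), (21.18442153930664, 89.66988372802734), 75.662353515625)
```

View pics/wrist1.png

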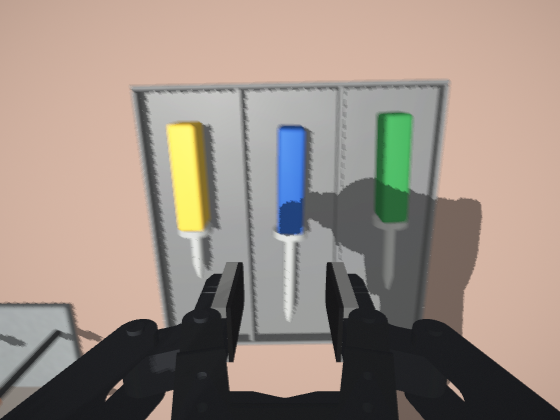

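Emit:
play_rows --steps '[[[0, 0, 0, 0, 0.036], [0, 0, 0, 0, 0.036], [0, 0, 0, 0, 0.036], [0, 0, 0, 0, 0.036]]]'

```text
time_s: 1.53
position: [0.5253, -0.2671, 0.1813]
ee_rot: [-0.613, 0.79, -0.0, -0.001]
force: [-0.2, 0.5, -1.2]
grip_width: 0.0361
```

```bash
python3 - <<'E'
from h import *
w=snap('wrist','wrist2')
go([.5267,-.2648,.18],-104.3)
for st,ce,px in blobs(w,(105,120,60),(130,255,255),(0,0,560,420),300):
    q=ray(w,px[:,0],px[:,1],.036)[:,:2]*1000
    print('blue',st,ce,cv2.minAreaRect(q.astype(np.float32)))
print(ray(w,np.array([289.]),np.array([320.]),.02))
E
```

```text
t 1.5833 pos [ 0.5255 -0.2669  0.1814] yawx -104.41 shift [-0.0024 -0.0006  0.0014] turn -0.11 zdown [-0.001 -0.001 -1.   ] F [ 0.27 -0.24  0.32] w 0.035994617655946436
blue [ 268  122   28  110 2893] [281.52575181 175.81749049] ((536.1575927734375, -269.2882080078125), (21.61822509765625, 90.98358154296875), 75.54324340820312)
[[ 0.39324856 -0.23958441  0.02      ]]
```

```bash
python3 -c "
from h import *
go([.5283,-.2670,.009],-104.4)"
```

```text
t 1.5833 pos [ 0.5255 -0.2669  0.1814] yawx -104.41 shift [-0.0008 -0.0028  0.1724] turn -0.01 zdown [-0.001 -0.001 -1.   ] F [ 0.27 -0.24  0.32] w 0.035994617655946436
```

Emit:
play_rows --steps '[[[-0.001, -0.003, 0.015, 0, 0.036], [-0.001, -0.003, 0.035, 0, 0.036], [-0.001, -0.003, 0.055, 0, 0.036], [-0.001, -0.003, 0.075, 0, 0.036], [-0.001, -0.003, 0.095, 0, 0.036], [-0.001, -0.003, 0.11, 0, 0.036], [-0.001, -0.003, 0.12, 0, 0.036], [-0.001, -0.003, 0.12, 0, 0.036], [-0.001, -0.003, 0.12, 0, 0.036], [-0.001, -0.003, 0.12, 0, 0.036]]]'

```text
time_s: 2.42
position: [0.5304, -0.2658, 0.0622]
ee_rot: [-0.614, 0.79, -0.001, 0.0]
force: [0.5, 0.6, 0.2]
grip_width: 0.0361
```

```bash
python3 - <<'E'
from h import *
w=snap('wrist','wrist3')
go([.5283,-.2670,.009],-104.4)
for st,ce,px in blobs(w,(105,120,60),(130,255,255),(0,0,560,420),300):
    q=ray(w,px[:,0],px[:,1],.036)[:,:2]*1000
    print('blue',st,ce,cv2.minAreaRect(q.astype(np.float32)))
E
```

```text
t 2.4667 pos [ 0.5306 -0.2658  0.0625] yawx -104.27 shift [0.0017 0.002  0.0535] turn 0.13 zdown [ 0.002 -0.001 -1.   ] F [-0.4  -0.18 -0.04] w 0.035915833853632895
blue [ 263  149   45  171 7195] [284.88464211 232.41167477] ((537.3185424804688, -269.5973815917969), (21.54422950744629, 92.74156951904297), 75.55622863769531)
```

View pics/wrist3.png

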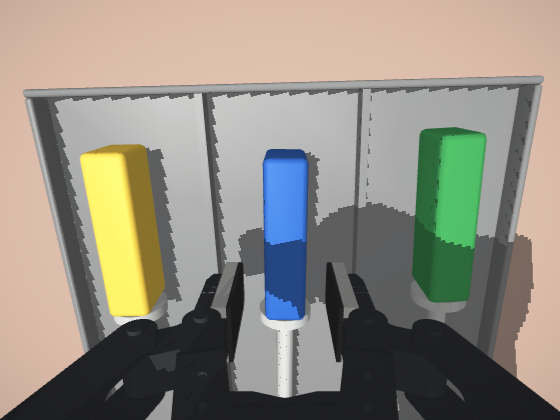

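Emit:
play_rows --steps '[[[0.001, 0, 0.015, 0, 0.036], [0.001, 0, 0.03, 0, 0.036], [0.001, 0, 0.042, 0, 0.036], [0.001, 0, 0.05, 0, 0.036], [0.001, 0, 0.053, 0, 0.036], [0.001, 0, 0.053, 0, 0.036], [0.001, 0, 0.053, 0, 0.015], [0.001, 0, 0.053, 0, 0.015], [0.001, 0, 0.053, 0, 0.015], [0.001, 0, 0.053, 0, 0.015], [0.001, 0, 0.053, 0, 0.015], [0.001, 0, 0.053, 0, 0.015]]]' --newtons 60

```text
time_s: 3.47
position: [0.5301, -0.2663, 0.0089]
ee_rot: [-0.614, 0.789, -0.001, 0.0]
force: [-0.4, 0.2, 5.2]
grip_width: 0.0209
```

Emit:
play_rows --steps '[[[0, 0, -0.005, 0, 0.015], [0, 0, -0.02, 0, 0.015], [0, 0, -0.045, 0, 0.015], [0, 0, -0.07, 0, 0.015], [0, 0, -0.095, 0, 0.015], [0, 0, -0.12, 0, 0.015], [0, 0, -0.145, 0, 0.015], [0, 0, -0.165, 0, 0.015], [0, 0, -0.18, 0, 0.015], [0, 0, -0.18, 0, 0.015], [0, 0, -0.18, 0, 0.015], [0, 0, -0.18, 0, 0.015]]]'

```text
time_s: 4.47
position: [0.5287, -0.2655, 0.1871]
ee_rot: [-0.614, 0.789, 0.001, -0.001]
force: [-0.1, 0.8, -1.5]
grip_width: 0.0209
```

```bash
python3 - <<'E'
from h import *
w=snap('wrist','wrist4');w=snap('scene','scene4')
i=w['image'][130:290,150:350];cv2.imwrite('pics/c4.png',cv2.resize(i,None,fx=4,fy=3.7))
go([.5283,-.2670,.009],-104.4)
E
```

```text
t 4.5667 pos [ 0.5286 -0.2655  0.1867] yawx -104.24 shift [ 0.0016 -0.0006  0.1777] turn 0.16 zdown [-0.003  0.001 -1.   ] F [ 0.44 -0.75 -1.73] w 0.021148728008236833
```

View pics/wrist4.png

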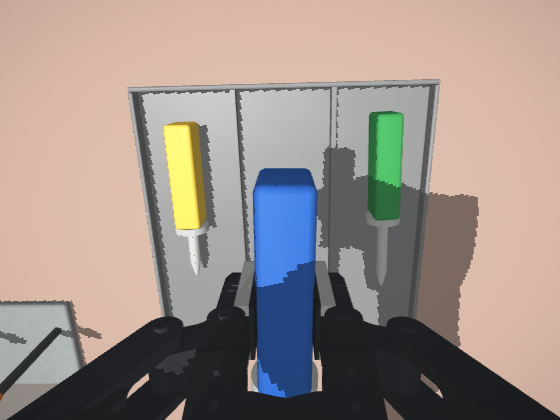

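View pics/c4.png

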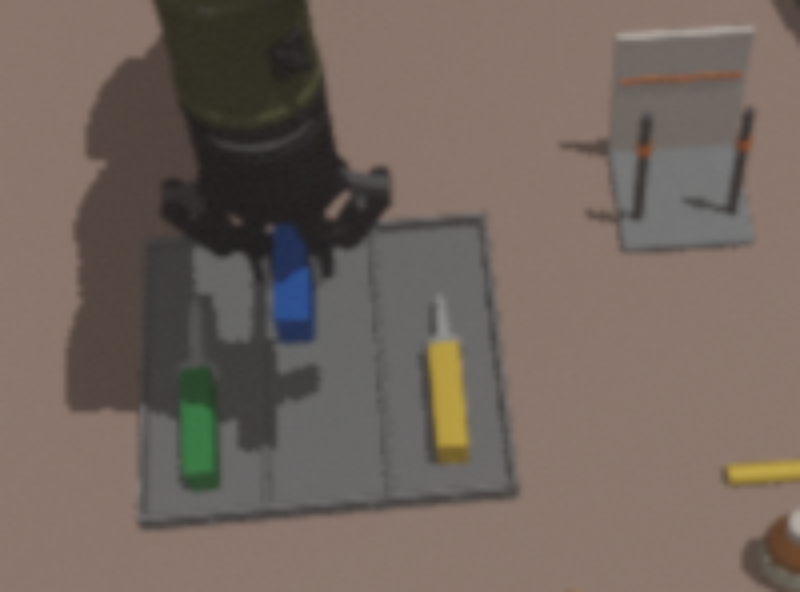

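```bash
python3 -c "
from h import *
go([.40,.25,.30],-88.5)"
```

```text
t 4.5667 pos [ 0.5286 -0.2655  0.1867] yawx -104.24 shift [-0.4681  0.2518 -0.1122] turn -15.74 zdown [-0.003  0.001 -1.   ] F [ 0.44 -0.75 -1.73] w 0.021148728008236833
```

Emit:
play_rows --steps '[[[-0.005, 0.003, -0.02, -1, 0.015], [-0.02, 0.01, -0.04, -2, 0.015], [-0.045, 0.024, -0.06, -4, 0.015], [-0.072, 0.038, -0.08, -6, 0.015], [-0.1, 0.053, -0.1, -8, 0.015], [-0.128, 0.068, -0.112, -10, 0.015], [-0.156, 0.083, -0.112, -12, 0.015], [-0.184, 0.098, -0.112, -14, 0.015], [-0.212, 0.113, -0.112, -15.7, 0.015], [-0.24, 0.128, -0.112, -15.7, 0.015], [-0.268, 0.143, -0.112, -15.7, 0.015], [-0.296, 0.158, -0.112, -15.7, 0.015]]]'

```text
time_s: 5.57
position: [0.4483, 0.061, 0.2994]
ee_rot: [0.716, -0.698, -0.001, 0.001]
force: [-0.6, 1.2, -1.2]
grip_width: 0.0208
```

```bash
python3 -c "
from h import *
go([.40,.25,.30],-88.5)"
```

```text
t 5.5667 pos [0.4483 0.061  0.2994] yawx -88.55 shift [-0.1902  0.0435 -0.0006] turn -0.05 zdown [-0.002 -0.    -1.   ] F [-0.64  1.22 -1.23] w 0.02075325811140882
```

Emit:
play_rows --steps '[[[-0.028, 0.007, 0, 0, 0.015], [-0.056, 0.014, 0, 0, 0.015], [-0.084, 0.02, 0, 0, 0.015], [-0.112, 0.026, 0, 0, 0.015], [-0.14, 0.032, 0, 0, 0.015], [-0.165, 0.038, 0, 0, 0.015], [-0.18, 0.042, 0, 0, 0.015], [-0.184, 0.043, 0, 0, 0.015], [-0.184, 0.043, 0, 0, 0.015], [-0.184, 0.043, 0, 0, 0.015], [-0.184, 0.043, 0, 0, 0.015], [-0.184, 0.043, 0, 0, 0.015]]]'

```text
time_s: 6.57
position: [0.4022, 0.2409, 0.3001]
ee_rot: [0.715, -0.699, 0.0, 0.0]
force: [1.0, 0.6, -1.5]
grip_width: 0.0213
```

```bash
python3 - <<'E'
from h import *
w=snap('wrist','wrist5')
go([.40,.25,.30],-88.5)
w=snap('scene','scene5')
i=w['image'][60:220,280:480];cv2.imwrite('pics/c5.png',cv2.resize(i,None,fx=4,fy=3.7))
E
```

```text
t 6.6167 pos [0.4022 0.2412 0.3002] yawx -88.69 shift [-0.0089  0.002   0.0002] turn -0.19 zdown [ 0.    -0.001 -1.   ] F [ 0.03 -0.09 -0.96] w 0.021098167956857507
```

View pics/wrist5.png

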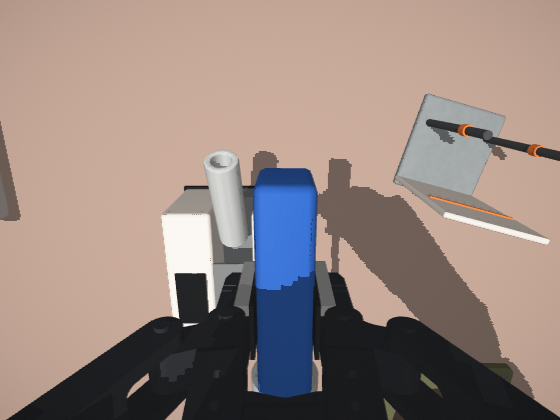

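View pics/c5.png

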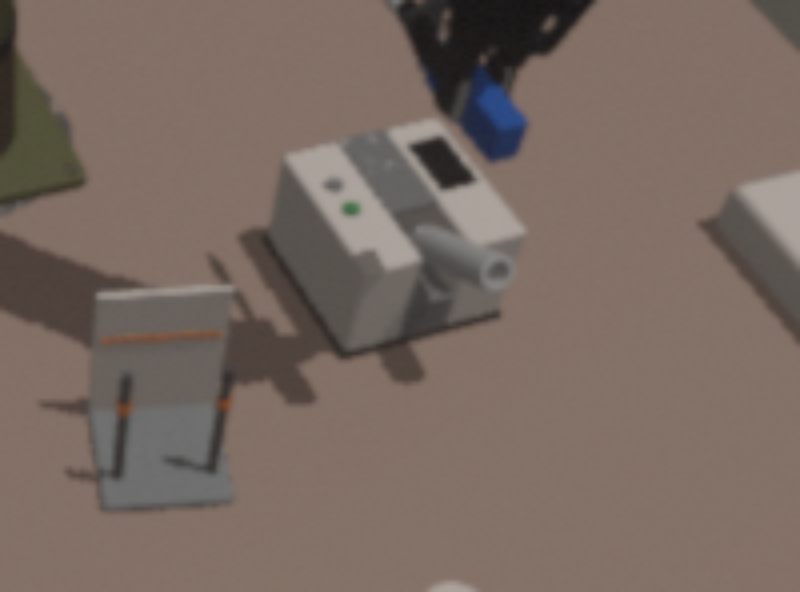

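```bash
python3 - <<'E'
from h import *
w=load('wrist5');s=load('scene0')
i=w['image'][140:260,190:270];cv2.imwrite('pics/c6.png',cv2.resize(i,None,fx=7,fy=5,interpolation=cv2.INTER_NEAREST))
i=s['image'][110:150,380:430];cv2.imwrite('pics/c7.png',cv2.resize(i,None,fx=14,fy=14,interpolation=cv2.INTER_NEAREST))
P=pts(w)
for (u,v) in [(222,160),(232,240)]: print(ray(w,float(u),float(v),.14), P[v,u])
# depth points on tube
sub=P[150:248,200:252].reshape(-1,3);sub=sub[(sub[:,2]>.107)&(sub[:,2]<.165)]
print(len(sub))
for lo in np.arange(.33,.45,.01):
    q=sub[(sub[:,0]>=lo)&(sub[:,0]<lo+.01)&(abs(sub[:,1]-.292)<.02)]
    if len(q): 
        k=np.argsort(q[:,2])[-max(3,len(q)//8):]
        print(lo.round(3),'n',len(q),'y',q[:,1].min().round(4),q[:,1].max().round(4),'ridge',q[k].mean(0).round(4))
E
```

```text
[0.42475552 0.29226918 0.14      ] [0.42278802 0.29404341 0.12951573]
[0.35180632 0.28545898 0.14      ] [0.33841244 0.29005161 0.10871153]
2707
0.33 n 13 y 0.2871 0.2982 ridge [0.3393 0.2913 0.1092]
0.34 n 134 y 0.28 0.3029 ridge [0.3483 0.2923 0.1133]
0.35 n 203 y 0.2778 0.3053 ridge [0.3583 0.2918 0.1191]
0.36 n 240 y 0.2769 0.3065 ridge [0.3682 0.2918 0.1247]
0.37 n 257 y 0.2773 0.3065 ridge [0.3782 0.2918 0.1305]
0.38 n 283 y 0.2775 0.3071 ridge [0.3886 0.2922 0.1364]
0.39 n 303 y 0.2777 0.3071 ridge [0.3983 0.2923 0.1419]
0.4 n 333 y 0.2779 0.3073 ridge [0.4083 0.2922 0.1479]
0.41 n 445 y 0.2781 0.3074 ridge [0.4172 0.2928 0.1523]
0.42 n 434 y 0.2785 0.3073 ridge [0.4208 0.291  0.1486]
0.43 n 51 y 0.2841 0.3004 ridge [0.4303 0.2933 0.1326]
```

View pics/c6.png

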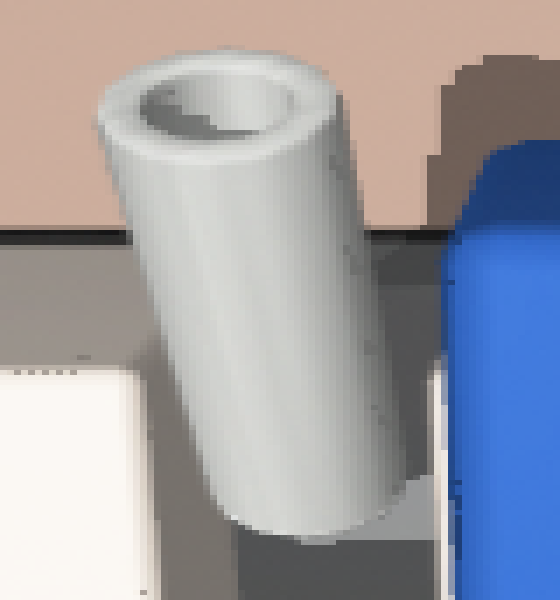

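View pics/c7.png

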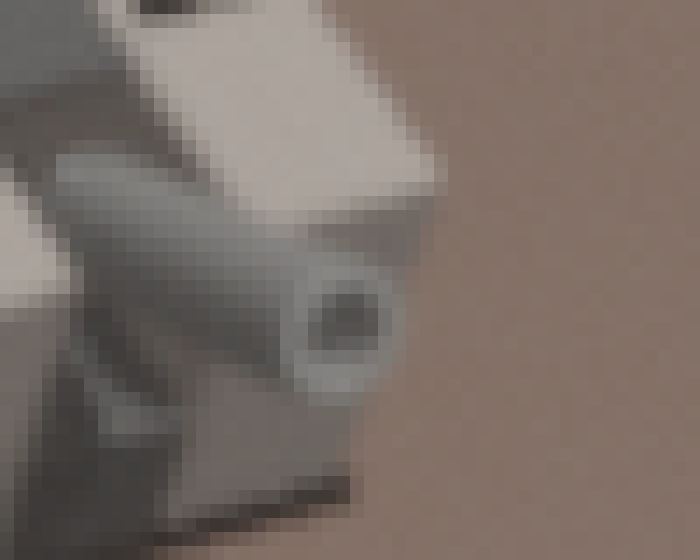

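```bash
python3 -c "
from h import *
go([.60,.2953,.20],-88.8)"
```

```text
t 6.6667 pos [0.4021 0.2415 0.3003] yawx -88.67 shift [-0.0493 -0.1991  0.1003] turn 0.13 zdown [ 0. -0. -1.] F [-0.29  0.25 -1.88] w 0.02087801583705209
```

Emit:
play_rows --steps '[[[-0.004, -0.015, 0, 0, 0.015], [-0.01, -0.04, 0, 0, 0.015], [-0.017, -0.068, 0, 0, 0.015], [-0.024, -0.096, 0, 0, 0.015], [-0.031, -0.124, 0, 0, 0.015], [-0.038, -0.152, 0.0, 0, 0.015], [-0.044, -0.178, 0.02, 0, 0.015], [-0.049, -0.195, 0.045, 0, 0.015], [-0.049, -0.199, 0.07, 0, 0.015], [-0.049, -0.199, 0.09, 0, 0.015], [-0.049, -0.199, 0.1, 0, 0.015], [-0.049, -0.199, 0.1, 0, 0.015]]]' --newtons 40

```text
time_s: 7.67
position: [0.5978, 0.2952, 0.1974]
ee_rot: [0.716, -0.698, -0.001, 0.003]
force: [-0.8, 0.2, -1.3]
grip_width: 0.0214
```

Emit:
play_rows --steps '[[[0, 0, 0.01, 0, 0.015], [0, 0, 0.03, 0, 0.015], [0, 0, 0.06, 0, 0.015], [0, 0, 0.085, 0, 0.015], [0, 0, 0.105, 0, 0.015], [0, 0, 0.116, 0, 0.015], [0, 0, 0.12, 0, 0.015], [0, 0, 0.12, 0, 0.015], [0, 0, 0.12, 0, 0.015], [0, 0, 0.12, 0, 0.015]]]'

```text
time_s: 8.5
position: [0.6007, 0.2973, 0.0821]
ee_rot: [0.716, -0.698, 0.001, -0.002]
force: [-0.3, 0.1, -0.5]
grip_width: 0.0209
```

```bash
python3 - <<'E'
from h import *
go([.5285,.2945,.080],-88.8)
w=snap('scene','scene7')
i=w['image'][80:240,320:480];cv2.imwrite('pics/c8.png',cv2.resize(i,None,fx=5,fy=3.7,interpolation=cv2.INTER_CUBIC))
w=snap('top','top7')
i=w['image'][180:340,60:220];cv2.imwrite('pics/c9.png',cv2.resize(i,None,fx=5,fy=3.7,interpolation=cv2.INTER_CUBIC))
E
```

```text
t 8.5 pos [0.6007 0.2973 0.0821] yawx -88.55 shift [0.001  0.0723 0.0019] turn 0.25 zdown [ 0.003  0.002 -1.   ] F [-0.26  0.09 -0.55] w 0.02087985015592146
```

View pics/c8.png

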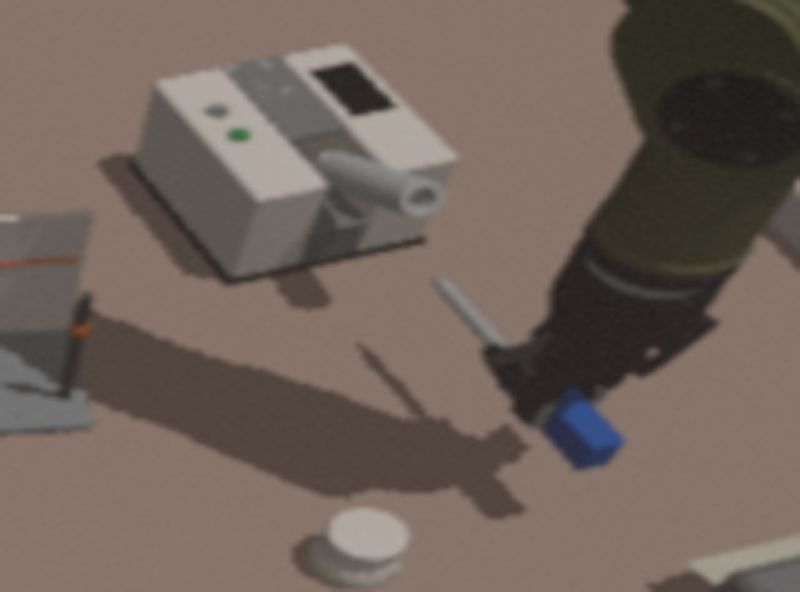

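View pics/c9.png

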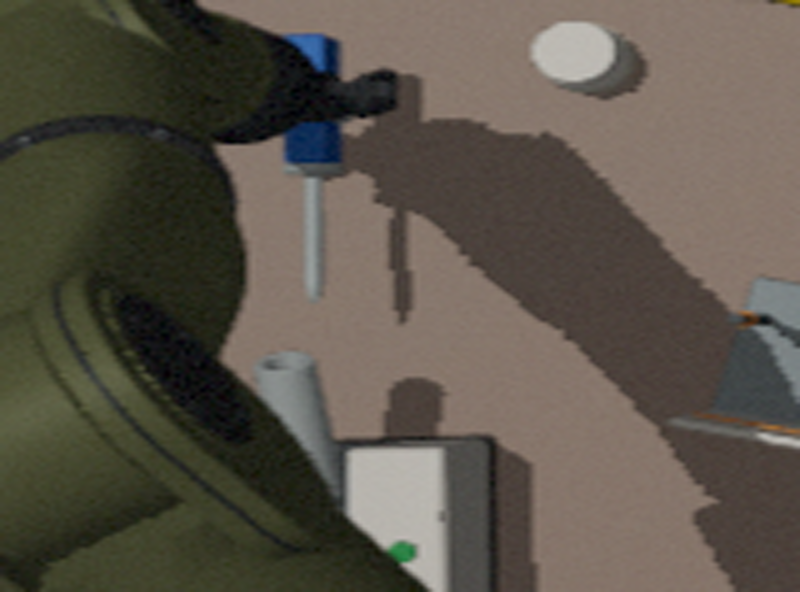

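```bash
python3 - <<'E'
from h import *
s=load('scene7');t=load('top7')
print(tri(s,(407.6-.4,155.7-.4),t,(123-.4,260.8-.4)), ctrl.get_obs()['position'])
# collar junction rod base  scene(500,347)? top (314,178)
print(ray(t,122.6+.0,227.7,.093), ray(t,122.6,260.4,.093))
E
```

```text
(array([0.46717332, 0.29420254, 0.09112696]), np.float64(0.0002906036809685019)) [0.60035236 0.29707026 0.08177916]
[0.55076354 0.2947463  0.093     ] [0.4670444  0.29347388 0.093     ]
```

Emit:
play_rows --steps '[[[0.001, 0.015, 0, 0, 0.015], [0.001, 0.035, 0, 0, 0.015], [0.001, 0.055, 0, 0, 0.015], [0.001, 0.068, 0, 0, 0.015], [0.001, 0.072, 0, 0, 0.015], [0.001, 0.072, 0, 0, 0.015], [0.001, 0.072, 0, 0, 0.015], [0.001, 0.072, 0, 0, 0.015]]]' --newtons 22

```text
time_s: 9.27
position: [0.5292, 0.2938, 0.0807]
ee_rot: [0.716, -0.698, 0.001, -0.001]
force: [-0.5, 0.2, -1.3]
grip_width: 0.0212
```

Emit:
play_rows --steps '[[[0, 0.001, -0.006, 0, 0.015], [0, 0.001, -0.012, 0, 0.015], [0, 0.002, -0.018, 0, 0.015], [0, 0.003, -0.024, 0, 0.015], [0, 0.003, -0.03, 0, 0.015], [0, 0.004, -0.036, 0, 0.015], [0, 0.004, -0.04, 0, 0.015], [0, 0.004, -0.04, 0, 0.015]]]'

```text
time_s: 9.93
position: [0.5236, 0.2938, 0.1212]
ee_rot: [0.716, -0.698, 0.0, -0.0]
force: [1.8, -0.8, -4.2]
grip_width: 0.021
```

```bash
cat >> h.py <<'E'
def look(n):
    w=snap('scene','scene'+n); a=cv2.resize(w['image'][70:230,330:490],(400,400),interpolation=cv2.INTER_CUBIC)
    w=snap('top','top'+n); b=cv2.resize(w['image'][180:340,60:220],(400,400),interpolation=cv2.INTER_CUBIC)
    cv2.imwrite('pics/L%s.png'%n,np.hstack([a,b]))
E
python3 -c "
from h import *
go([.5205,.2945,.1615],-88.8)
look('8')"
```

```text
t 9.9333 pos [0.5236 0.2938 0.1212] yawx -88.53 shift [-0.0008  0.0031 -0.0403] turn 0.27 zdown [ 0.001  0.    -1.   ] F [ 1.76 -0.84 -4.22] w 0.021000148983088423
```

View pics/L8.png

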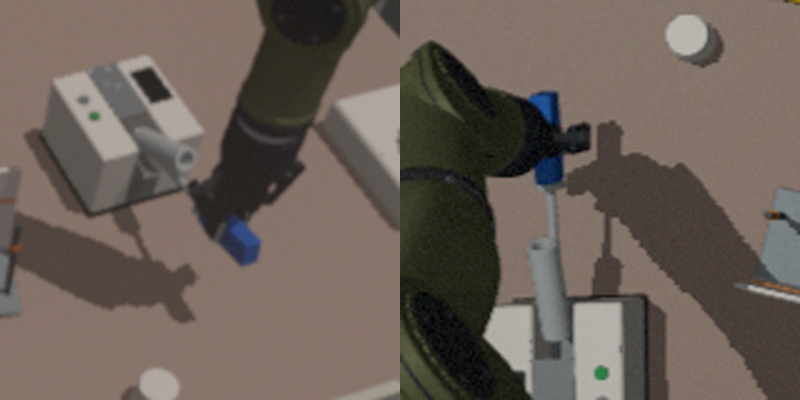

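Emit:
play_rows --steps '[[[0, 0.0, -0.006, 0, 0.015], [0, 0.001, -0.012, 0, 0.015], [0, 0.001, -0.018, 0, 0.015], [0, 0.002, -0.024, 0, 0.015], [0, 0.003, -0.03, 0, 0.015], [0, 0.004, -0.036, 0, 0.015], [0, 0.004, -0.038, 0, 0.015], [0, 0.004, -0.038, 0, 0.015]]]'

```text
time_s: 10.7
position: [0.5197, 0.2937, 0.1591]
ee_rot: [0.716, -0.698, 0.0, -0.0]
force: [-0.4, -0.2, -3.2]
grip_width: 0.0211
```

```bash

python3 -c "
from h import *
go([.5205,.2945,.1615],-88.8)
look('9')
s=load('scene9');cv2.imwrite('pics/c10.png',cv2.resize(s['image'][110:190,370:470],(800,600),interpolation=cv2.INTER_CUBIC))"
```

```text
t 10.7 pos [0.5197 0.2937 0.1591] yawx -88.55 shift [-0.0008 -0.0008 -0.0024] turn 0.25 zdown [ 0.001  0.    -1.   ] F [-0.37 -0.2  -3.15] w 0.021123863311232286
```

View pics/L9.png

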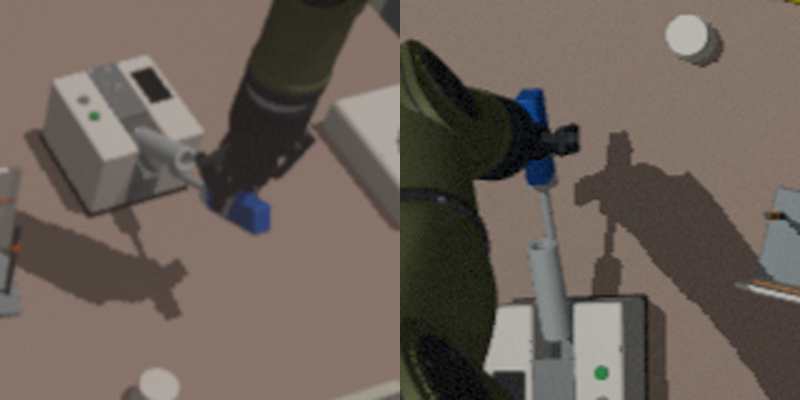

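View pics/c10.png

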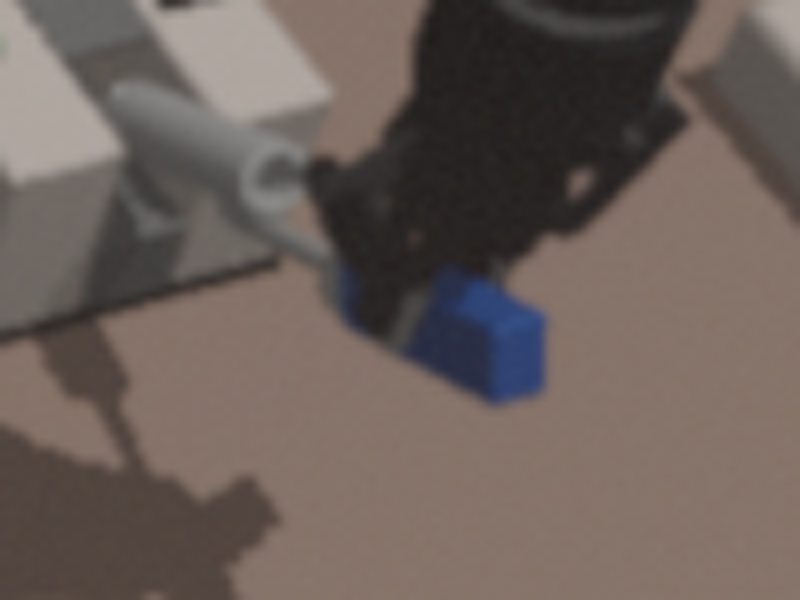

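Emit:
play_rows --steps '[[[0, -0.0015, 0.0025, 0, 0.015], [0, -0.0055, 0.001, 0, 0.015], [0, -0.016, -0.005, 0, 0.015], [0, -0.028, -0.012, 0, 0.015], [0, -0.04, -0.019, 0, 0.015], [0, -0.052, -0.026, 0, 0.015], [0, -0.062, -0.032, 0, 0.015], [0, -0.064, -0.033, 0, 0.015], [0, -0.064, -0.033, 0, 0.015], [0, -0.064, -0.033, 0, 0.015], [0, -0.064, -0.033, 0, 0.015]]]' --newtons 40

```text
time_s: 11.72
position: [0.5822, 0.2953, 0.1906]
ee_rot: [0.716, -0.698, -0.001, 0.001]
force: [-0.8, 0.6, -1.2]
grip_width: 0.0209
```

```bash

python3 -c "
from h import *
go([.5205,.2945,.1615],-88.8)
s=snap('scene','scene10');cv2.imwrite('pics/c11.png',cv2.resize(s['image'][120:200,380:480],(800,600),interpolation=cv2.INTER_CUBIC))
s=snap('top','top10');cv2.imwrite('pics/c12.png',cv2.resize(s['image'][190:290,80:180],(600,600),interpolation=cv2.INTER_CUBIC))"
```

```text
t 11.7167 pos [0.5822 0.2953 0.1906] yawx -88.51 shift [-0.0009  0.0616  0.0293] turn 0.29 zdown [-0.002 -0.001 -1.   ] F [-0.8   0.56 -1.18] w 0.020913195603118412
```

View pics/c11.png

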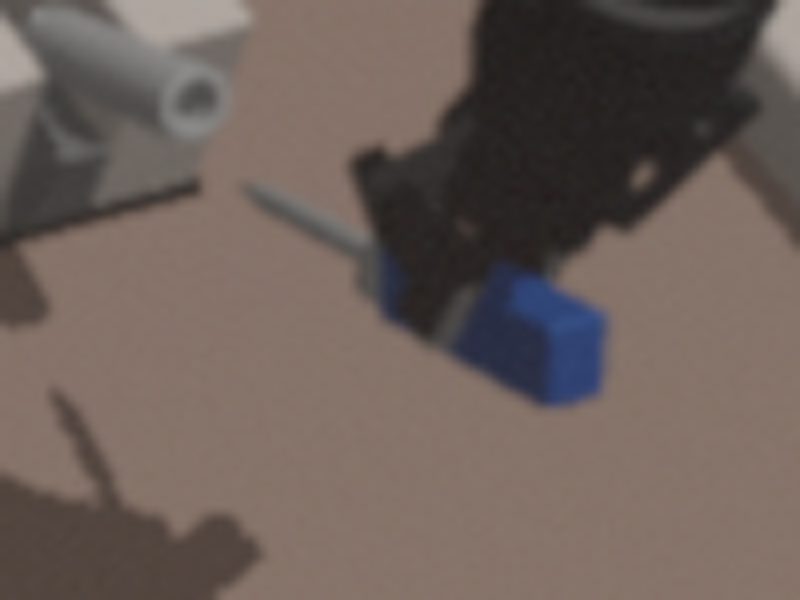

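View pics/c12.png

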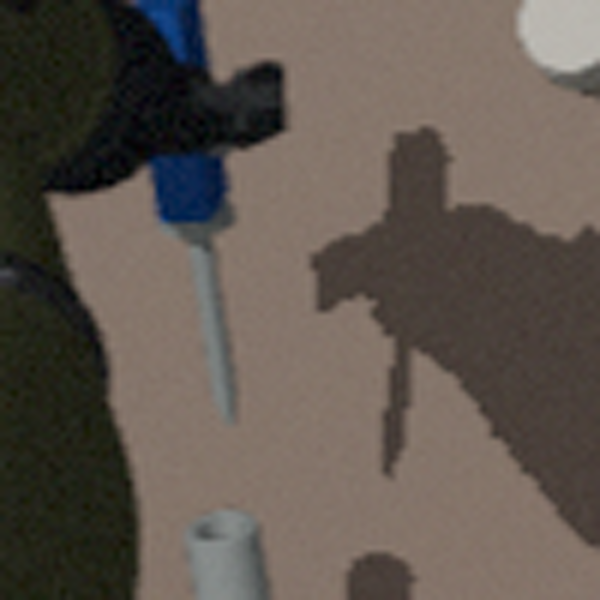

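```bash
cat >> h.py <<'E'
M=np.array([.4245,.2925,.140]); psi=np.radians(1.2); A=np.array([np.cos(np.pi/6)*np.cos(psi),np.cos(np.pi/6)*np.sin(psi),.5])
def tubef(p):
    d=np.asarray(p)-M; y=np.array([-np.sin(psi),np.cos(psi),0]); n=np.cross(A,y)
    return np.round([d@A,d@y,d@n],4)   # axial, lateral, up-normal
E
python3 - <<'E'
from h import *
s=load('scene10');t=load('top10')
T,e=tri(s,(410,144.4),t,(118.1,259.9));B,e2=tri(s,(424.9,152),t,(113.4,229.6));m,e3=tri(s,(403.7,132.5),t,(116.9,277.9))
print(T,e,B,e2,m,e3); d=B-T; print(np.linalg.norm(d),np.degrees(np.arcsin(d[2]/np.linalg.norm(d))),np.degrees(np.arctan2(d[1],d[0])))
print(tubef(T),tubef(B),T-ctrl.get_obs()['position'])
E
```

```text
[0.46716323 0.29051585 0.14017406] 0.0008985599791383551 [0.53753363 0.28722957 0.18616877] 0.0041874222997299124 [0.4233241  0.29189873 0.14422628] 0.00039074727581404016
0.08413265972288383 33.14040497260574 -2.6737540117119267
[ 0.037  -0.0029 -0.0212] [ 0.1209 -0.0076 -0.0165] [-0.115237   -0.00475794 -0.05063107]
```

Emit:
play_rows --steps '[[[-0.001, 0.003, -0.005, 0, 0.015], [-0.001, 0.006, -0.011, 0, 0.015], [-0.001, 0.009, -0.016, 0, 0.015], [-0.001, 0.011, -0.019, 0, 0.015], [-0.001, 0.011, -0.019, 0, 0.015], [-0.001, 0.011, -0.019, 0, 0.015], [-0.001, 0.011, -0.019, 0, 0.015]]]'

```text
time_s: 12.4
position: [0.5724, 0.2958, 0.2103]
ee_rot: [0.716, -0.698, 0.0, 0.0]
force: [-0.0, -0.2, -1.2]
grip_width: 0.0215
```

```bash

python3 -c "
from h import *
o=ctrl.get_obs();print(o['position'],o['force'])
s=snap('scene','scene11');cv2.imwrite('pics/c13.png',cv2.resize(s['image'][110:170,380:460],(800,600),interpolation=cv2.INTER_CUBIC))
s=snap('top','top11');cv2.imwrite('pics/c14.png',cv2.resize(s['image'][220:300,80:160],(600,600),interpolation=cv2.INTER_CUBIC))"
```

```text
[0.57241507 0.29581314 0.21026249] [-0.01598565 -0.22695007 -1.20255019]
```

View pics/c13.png

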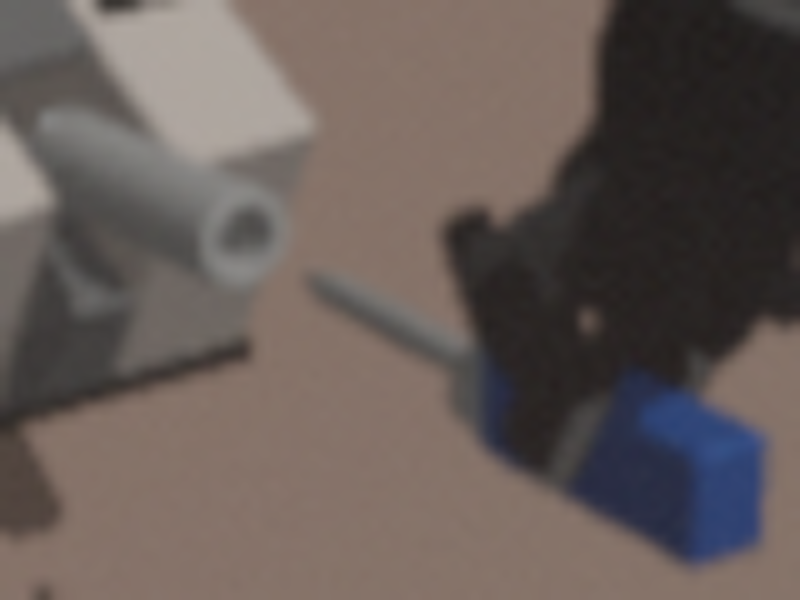

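View pics/c14.png

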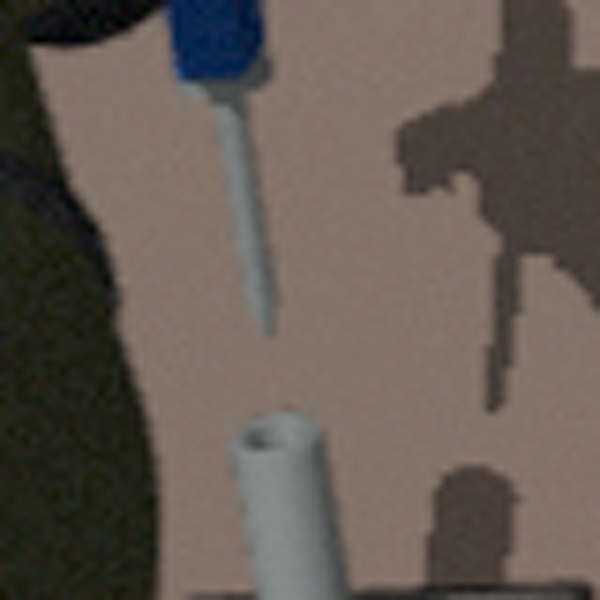

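```bash
python3 - <<'E'
from h import *
s=load('scene11');t=load('top11')
T,e=tri(s,(410.6,137),t,(115.1,264.));m,e3=tri(s,(403.8,132.7),t,(116.7,277.1))
B,e2=tri(s,(380+46.2-.5,110+34.8-.5),t,(80+230/7.5-.5,220+98/7.5-.5))
print(T,e,m,e3,B,e2,tubef(T),tubef(M+T-m),tubef(B))
d=B-T;print(np.linalg.norm(d),np.degrees(np.arcsin(d[2]/np.linalg.norm(d))))
# expected projected rod direction in scene for 30 deg, 1.5deg yaw
def proj(c,p):
    q=c['pose'][:3,:3].T@(np.asarray(p)-c['pose'][:3,3]); K=c['K']; return np.array([K[0,0]*q[0]/-q[2]+K[0,2],-K[1,1]*q[1]/-q[2]+K[1,2]])
for a in (24,27,30,33,36):
    h=np.radians(1.5);r=np.radians(a);B2=T+.09*np.array([np.cos(r)*np.cos(h),np.cos(r)*np.sin(h),np.sin(r)]); x=proj(s,B2)-proj(s,T);print(a,x,x[1]/x[0],proj(t,B2)-proj(t,T))
E
```

```text
[0.45699493 0.29205073 0.15978452] 0.0006389700796307167 [0.42506965 0.29161518 0.14530817] 0.0011186431278290654 [0.52886227 0.2880635  0.20720836] 0.004594032479533686 [ 0.038  -0.0011  0.0009] [ 0.0349 -0.0002 -0.0034] [ 0.1239 -0.0066  0.0061]
0.08619648282335278 33.37956670996185
24 [19.04932137 12.18098339] 0.6394444792892696 [ -4.93532948 -34.89001815]
27 [19.11940686 10.56301744] 0.552476210040823 [ -5.48114706 -34.16991739]
30 [19.13373528  8.9069355 ] 0.4655094974454562 [ -6.01528424 -33.34847172]
33 [19.0919052  7.2179872] 0.37806531738058724 [ -6.53602957 -32.42708433]
36 [18.99373127  5.50161152] 0.2896540676434723 [ -7.04168173 -31.40751734]
```

Emit:
play_rows --steps '[[[0, 0.004, 0.0005, 0, 0.015], [0, 0.012, 0.005, 0, 0.015], [0, 0.0205, 0.01, 0, 0.015], [0, 0.029, 0.015, 0, 0.015], [0, 0.0375, 0.02, 0, 0.015], [0, 0.0445, 0.024, 0, 0.015], [0, 0.0445, 0.024, 0, 0.015], [0, 0.0445, 0.024, 0, 0.015]]]' --newtons 25

```text
time_s: 13.17
position: [0.5277, 0.2948, 0.1862]
ee_rot: [0.716, -0.698, 0.0, 0.0]
force: [0.3, 0.4, -0.6]
grip_width: 0.0209
```

```bash

python3 -c "
from h import *
o=ctrl.get_obs();print(o['position'],o['force'])
s=snap('scene','scene12');a=cv2.resize(s['image'][110:170,380:440],(400,400),interpolation=cv2.INTER_CUBIC)
s=snap('top','top12');b=cv2.resize(s['image'][230:290,90:150],(400,400),interpolation=cv2.INTER_CUBIC)
cv2.imwrite('pics/c15.png',np.hstack([a,b]))"
```

```text
[0.52770538 0.29484934 0.18618845] [ 0.27750562  0.44184968 -0.59161722]
```

View pics/c15.png

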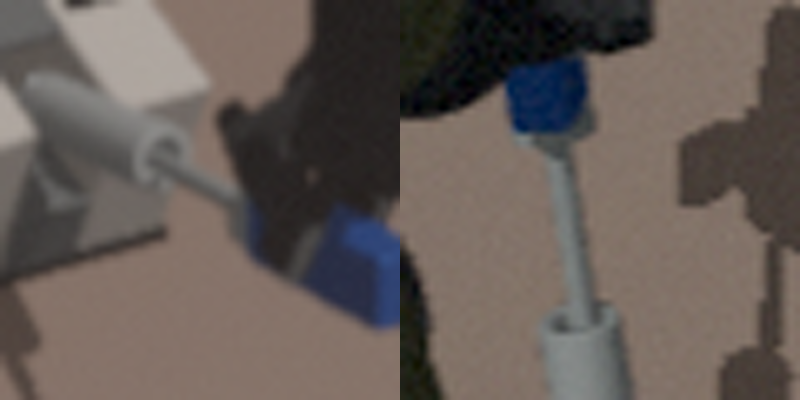

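Emit:
play_rows --steps '[[[0, 0.006, 0.0035, 0, 0.015], [0, 0.013, 0.0075, 0, 0.015], [0, 0.0205, 0.012, 0, 0.015], [0, 0.028, 0.016, 0, 0.015], [0, 0.0355, 0.0205, 0, 0.015], [0, 0.043, 0.025, 0, 0.015], [0, 0.049, 0.0285, 0, 0.015], [0, 0.052, 0.03, 0, 0.015], [0, 0.052, 0.03, 0, 0.015], [0, 0.052, 0.03, 0, 0.015]]]'

```text
time_s: 14.1
position: [0.4761, 0.2936, 0.1563]
ee_rot: [0.716, -0.698, 0.0, -0.0]
force: [-0.0, -0.4, -1.6]
grip_width: 0.0208
```

```bash

python3 -c "
from h import *
o=ctrl.get_obs();print(o['position'],o['force'])
s=snap('scene','scene13');a=cv2.resize(s['image'][110:170,380:440],(400,400),interpolation=cv2.INTER_CUBIC)
s=snap('top','top13');b=cv2.resize(s['image'][230:290,90:150],(400,400),interpolation=cv2.INTER_CUBIC)
cv2.imwrite('pics/c16.png',np.hstack([a,b]))"
```

```text
[0.47614356 0.29356217 0.15631924] [-0.02473166 -0.4385141  -1.64815854]
```

View pics/c16.png

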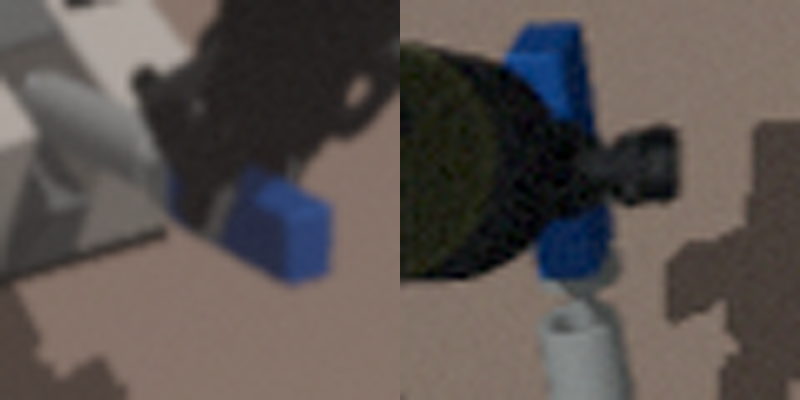

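Emit:
play_rows --steps '[[[0, 0.004, 0.0025, 0, 0.015], [0, 0.008, 0.0045, 0, 0.015], [0, 0.011, 0.0065, 0, 0.015], [0, 0.0125, 0.007, 0, 0.015], [0, 0.0125, 0.007, 0, 0.015], [0, 0.0125, 0.007, 0, 0.015]]]'

```text
time_s: 14.7
position: [0.4633, 0.2932, 0.1493]
ee_rot: [0.716, -0.698, 0.0, 0.0]
force: [-0.2, 0.7, -0.6]
grip_width: 0.021
```

Emit:
play_rows --steps '[[[0, 0.0009, 0.0005, 0, 0.015], [0, 0.0017, 0.001, 0, 0.015], [0, 0.0026, 0.0015, 0, 0.015], [0, 0.0026, 0.0015, 0, 0.015]]]'

```text
time_s: 15.03
position: [0.4628, 0.2933, 0.1486]
ee_rot: [0.716, -0.698, 0.001, -0.002]
force: [4.1, -0.4, 4.3]
grip_width: 0.0208
```

Emit:
play_rows --steps '[[[0, 0.0009, 0.0005, 0, 0.015], [0, 0.0017, 0.001, 0, 0.015], [0, 0.0026, 0.0015, 0, 0.015], [0, 0.0026, 0.0015, 0, 0.015], [0, 0.0026, 0.0015, 0, 0.015], [0, 0.0026, 0.0015, 0, 0.015]]]'

```text
time_s: 15.53
position: [0.4629, 0.2934, 0.1483]
ee_rot: [0.715, -0.699, 0.002, -0.004]
force: [7.3, -2.0, 11.1]
grip_width: 0.021
```

```bash

python3 -c "
from h import *
o=ctrl.get_obs();print(o['position'],o['force'])
s=snap('scene','scene14');a=cv2.resize(s['image'][110:170,380:440],(400,400),interpolation=cv2.INTER_CUBIC)
s=snap('top','top14');b=cv2.resize(s['image'][230:290,90:150],(400,400),interpolation=cv2.INTER_CUBIC)
cv2.imwrite('pics/c17.png',np.hstack([a,b]))"
```

```text
[0.46287683 0.29339128 0.14832582] [ 7.33932921 -2.00771192 11.0662761 ]
```

View pics/c17.png

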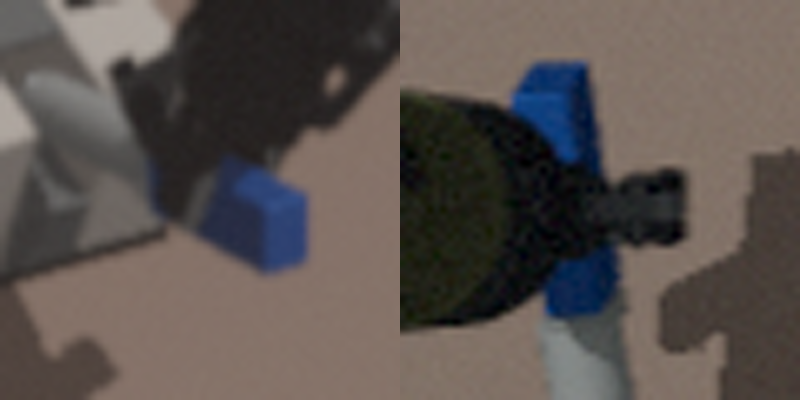

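Emit:
play_rows --steps '[[[0, -0.003, -0.002, 0, 0.015], [0, -0.008, -0.0045, 0, 0.015], [0, -0.015, -0.0085, 0, 0.015], [0, -0.025, -0.0145, 0, 0.015], [0, -0.036, -0.021, 0, 0.015], [0, -0.047, -0.027, 0, 0.015], [0, -0.058, -0.0335, 0, 0.015], [0, -0.069, -0.04, 0, 0.015], [0, -0.08, -0.046, 0, 0.015], [0, -0.091, -0.0525, 0, 0.015], [0, -0.102, -0.059, 0, 0.015], [0, -0.112, -0.0645, 0, 0.015]]]' --newtons 35

```text
time_s: 16.63
position: [0.57, 0.2958, 0.2105]
ee_rot: [0.716, -0.698, -0.001, 0.001]
force: [0.3, -0.8, -1.2]
grip_width: 0.0213
```

Emit:
play_rows --steps '[[[0, -0.009, -0.005, 0, 0.015], [0, -0.017, -0.01, 0, 0.015], [0, -0.022, -0.012, 0, 0.015], [0, -0.022, -0.012, 0, 0.015], [0, -0.022, -0.012, 0, 0.015], [0, -0.022, -0.012, 0, 0.015]]]'

```text
time_s: 17.13
position: [0.591, 0.2964, 0.222]
ee_rot: [0.716, -0.698, -0.001, 0.001]
force: [0.3, 0.5, -1.6]
grip_width: 0.0214
```

```bash

python3 -c "
from h import *
o=ctrl.get_obs();print(o['position'],o['force'])
look('15'); t=load('top15'); cv2.imwrite('pics/t15.png',t['image'])"
```

```text
[0.59104593 0.29641817 0.2220466 ] [ 0.25904794  0.54710794 -1.6340262 ]
```

View pics/L15.png

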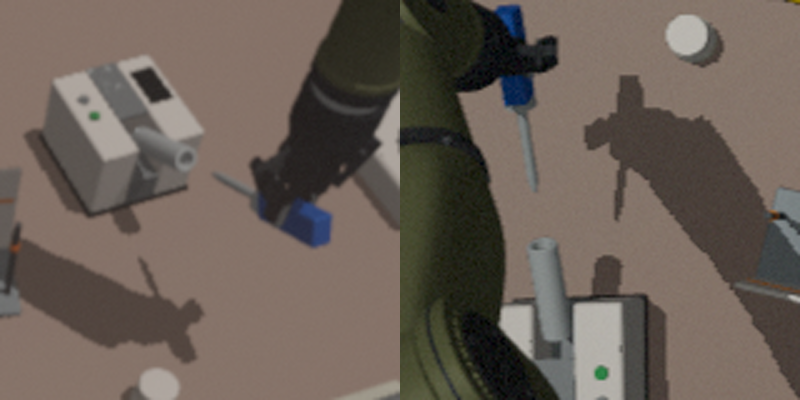

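```bash

python3 -c "
from h import *
go([.61,.2964,.065],-88.5)
t=load('top0')
for n,p,z in (('jar',(176,195),.045),('pad',(98,158),.0),('amber',(240,155),.075),('marker',(225,180),.016)): print(n,ray(t,*map(float,p),z))"
```

```text
t 17.2333 pos [0.5913 0.2965 0.2223] yawx -88.51 shift [ 0.0005 -0.0189  0.1573] turn -0.01 zdown [-0.001 -0.001 -1.   ] F [-0.04  0.51 -0.91] w 0.020817741426738545
jar [0.64031263 0.16682622 0.045     ]
pad [0.75372034 0.39293044 0.        ]
amber [ 0.73993576 -0.0071264   0.075     ]
marker [0.68382845 0.03835215 0.016     ]
```

Emit:
play_rows --steps '[[[0, -0.005, 0.01, 0, 0.015], [0, -0.01, 0.03, 0, 0.015], [0, -0.019, 0.055, 0, 0.015], [0, -0.019, 0.08, 0, 0.015], [0, -0.019, 0.105, 0, 0.015], [0, -0.019, 0.125, 0, 0.015], [0, -0.019, 0.14, 0, 0.015], [0, -0.019, 0.15, 0, 0.015], [0, -0.019, 0.155, 0, 0.015], [0, -0.019, 0.155, 0, 0.015], [0, -0.019, 0.155, 0, 0.015]]]' --newtons 22

```text
time_s: 18.15
position: [0.6117, 0.2971, 0.0682]
ee_rot: [0.716, -0.698, 0.0, -0.0]
force: [0.2, -0.2, -1.1]
grip_width: 0.021
```

Emit:
play_rows --steps '[[[0, -0.002, 0.005, 0, 0.015], [0, -0.004, 0.01, 0, 0.015], [0, -0.006, 0.015, 0, 0.015], [0, -0.008, 0.021, 0, 0.015], [0, -0.01, 0.027, 0, 0.015], [0, -0.012, 0.033, 0, 0.015], [0, -0.014, 0.039, 0, 0.015], [0, -0.015, 0.045, 0, 0.015], [0, -0.016, 0.05, 0, 0.015], [0, -0.016, 0.053, 0, 0.015], [0, -0.016, 0.053, 0, 0.015]]]'

```text
time_s: 19.07
position: [0.6285, 0.2973, 0.0149]
ee_rot: [0.716, -0.698, 0.001, -0.001]
force: [2.6, 0.1, 2.9]
grip_width: 0.0206
```

```bash

python3 -c "
from h import *
go([.61,.2964,.006],-88.5)
look('16')"
```

```text
t 19.0667 pos [0.6285 0.2973 0.0149] yawx -88.58 shift [0.0004 0.0186 0.0088] turn -0.08 zdown [ 0.002  0.001 -1.   ] F [2.61 0.08 2.94] w 0.02056555103690629
```

View pics/L16.png

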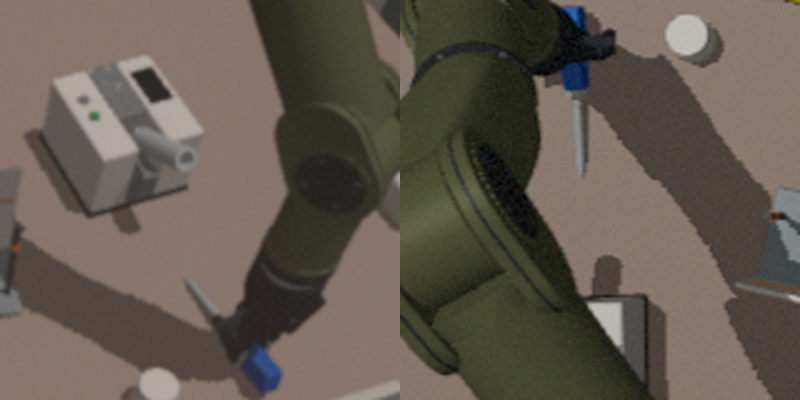

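Emit:
play_rows --steps '[[[0, -0.001, 0.002, 0, 0.015], [0, -0.001, 0.004, 0, 0.015], [0, -0.001, 0.006, 0, 0.015], [0, -0.001, 0.008, 0, 0.015], [0, -0.001, 0.009, 0, 0.015], [0, -0.001, 0.009, 0, 0.015]]]'

```text
time_s: 19.67
position: [0.6302, 0.2975, 0.0082]
ee_rot: [0.716, -0.698, 0.001, -0.002]
force: [1.1, -1.2, 14.4]
grip_width: 0.0208
```

Emit:
play_rows --steps '[[[0, 0, 0, 0, 0.036], [0, 0, 0, 0, 0.036], [0, 0, 0, 0, 0.036], [0, 0, 0, 0, 0.036]]]'

```text
time_s: 20.0
position: [0.6269, 0.2972, 0.0048]
ee_rot: [0.716, -0.698, -0.001, 0.001]
force: [-0.3, 0.4, 0.1]
grip_width: 0.0362
```

```bash

python3 -c "
from h import *
go([.61,.2964,.006],-88.5)
s=snap('scene','scene17');cv2.imwrite('pics/c18.png',cv2.resize(s['image'][150:250,380:480],(600,600),interpolation=cv2.INTER_CUBIC))
w=snap('wrist','wrist17')"
```

```text
t 20.0 pos [0.6269 0.2972 0.0048] yawx -88.52 shift [ 0.0004  0.0169 -0.0012] turn -0.02 zdown [-0.002 -0.001 -1.   ] F [-0.33  0.39  0.1 ] w 0.036206097259544386
```

View pics/c18.png

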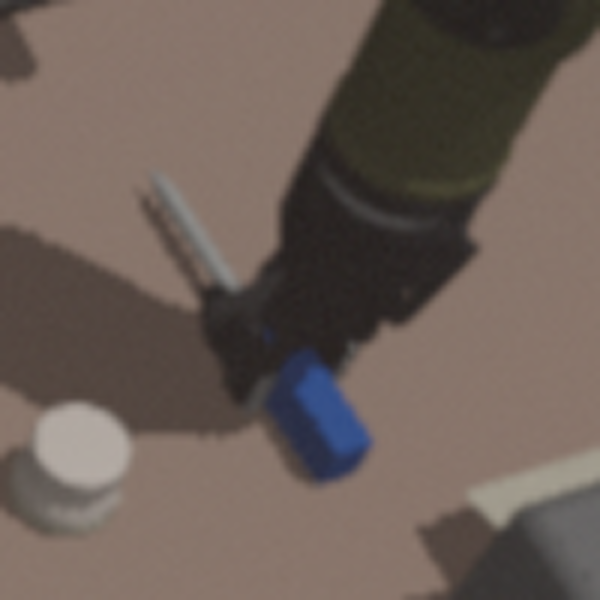

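View pics/wrist17.png

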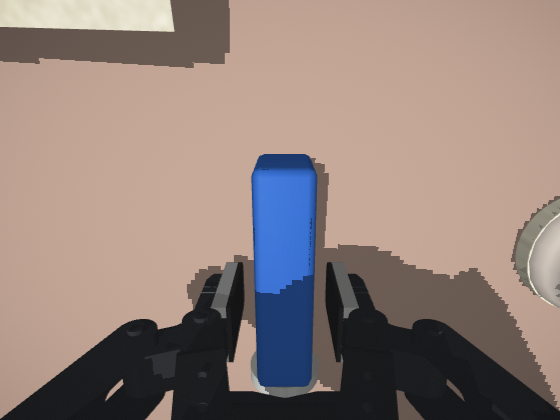

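Emit:
play_rows --steps '[[[0, 0, 0, 0, 0.015], [0, 0, 0, 0, 0.015], [0, 0, 0, 0, 0.015], [0, 0, 0, 0, 0.015], [0, 0, 0, 0, 0.015], [0, 0, -0.01, 0, 0.015], [0, 0, -0.03, 0, 0.015], [0, 0, -0.055, 0, 0.015], [0, 0, -0.08, 0, 0.015], [0, 0, -0.1, 0, 0.015], [0, 0, -0.115, 0, 0.015], [0, 0, -0.12, 0, 0.015]]]' --newtons 80

```text
time_s: 21.1
position: [0.6299, 0.298, 0.1295]
ee_rot: [0.716, -0.698, 0.001, -0.003]
force: [0.1, 0.6, -1.1]
grip_width: 0.0206
```

```bash

python3 - <<'E'
from h import *
go([.640,-.012,.20],-104.3)
w=load('wrist5');s=load('scene5');t=load('top0')
W=blobs(w,(3,150,90),(18,255,255),(400,60,560,240),8);S=blobs(s,(3,100,70),(20,255,255),(295,130,350,200),3)
for b in W: print('w',b[0],b[1],np.median(pts(w)[b[2][:,1],b[2][:,0]],0),ray(w,*b[1],.1))
for b in S: print('s',b[0],b[1],ray(s,*b[1],.1))
snap('scene','scene18')
s=load('scene18');cv2.imwrite('pics/c19.png',cv2.resize(s['image'][130:230,380:480],(600,600),interpolation=cv2.INTER_CUBIC))
E
```

```text
t 21.1 pos [0.6299 0.298  0.1295] yawx -88.56 shift [ 0.31   -0.0027 -0.0712] turn 15.74 zdown [ 0.005  0.002 -1.   ] F [ 0.09  0.63 -1.1 ] w 0.02055470079268735
w [458 124  15  13  97] [463.16494845 129.34020619] [0.45183561 0.0754684  0.10383975] [0.45107431 0.0737442  0.1       ]
w [527 144  18  13 119] [533.47058824 149.55462185] [0.43471451 0.00590772 0.1030664 ] [0.43384634 0.00389837 0.1       ]
w [429 195  85  25 180] [471.03333333 207.16666667] [0.37632871 0.05322611 0.10249353] [0.37543856 0.05257532 0.1       ]
s [306 150  29   3  36] [319.         150.66666667] [0.37389858 0.05131713 0.1       ]
s [334 167   4   4  10] [335.8 168.7] [0.45222604 0.07210868 0.1       ]
s [309 169   4   4  12] [310.5        170.16666667] [0.43395814 0.00180621 0.1       ]
```

View pics/c19.png

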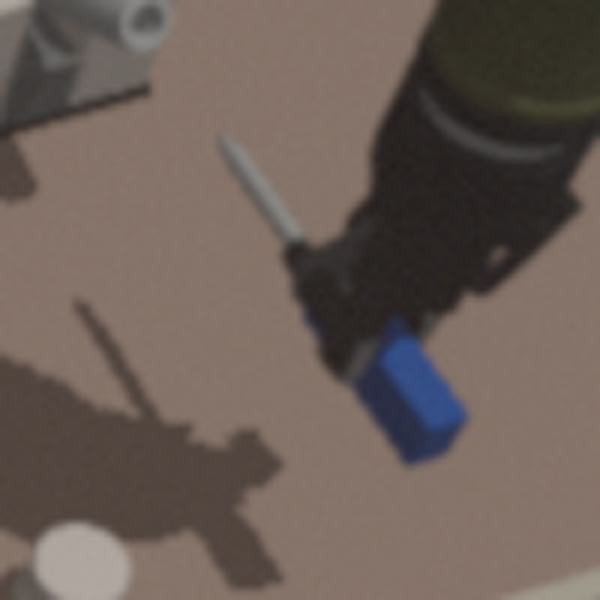

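Emit:
play_rows --steps '[[[0.005, 0, -0.02, 0, 0.015], [0.02, 0, -0.045, 0, 0.015], [0.045, 0, -0.065, 2, 0.015], [0.075, 0, -0.071, 4, 0.015], [0.108, 0, -0.071, 6, 0.015], [0.141, -0.001, -0.071, 8, 0.015], [0.174, -0.001, -0.071, 10, 0.015], [0.207, -0.002, -0.071, 12, 0.015], [0.24, -0.002, -0.071, 14, 0.015], [0.27, -0.003, -0.071, 15.7, 0.015], [0.295, -0.003, -0.071, 15.7, 0.015], [0.31, -0.003, -0.071, 15.7, 0.015]]]'

```text
time_s: 22.15
position: [0.6381, -0.0174, 0.1957]
ee_rot: [-0.612, 0.791, -0.001, -0.002]
force: [0.7, -0.9, -1.2]
grip_width: 0.0208
```

Emit:
play_rows --steps '[[[0, 0, 0, 0, 0.015], [0, 0, 0, 0, 0.015], [0, 0, 0, 0, 0.015], [0, 0, 0, 0, 0.015]]]'

```text
time_s: 22.48
position: [0.6389, -0.0095, 0.1965]
ee_rot: [-0.615, 0.788, 0.001, 0.0]
force: [0.4, -0.3, -0.4]
grip_width: 0.0208
```

```bash

python3 -c "
from h import *
go([.6394,-.0119,.0888],-104.3)
s=snap('scene','scene19');cv2.imwrite('pics/s19.png',cv2.resize(s['image'][130:280,270:470],(800,600),interpolation=cv2.INTER_CUBIC))"
```

```text
t 22.4833 pos [ 0.6389 -0.0095  0.1965] yawx -104.04 shift [ 0.0024 -0.0011  0.1077] turn 0.26 zdown [-0.001  0.002 -1.   ] F [ 0.44 -0.35 -0.37] w 0.020807586133513852
```

View pics/s19.png

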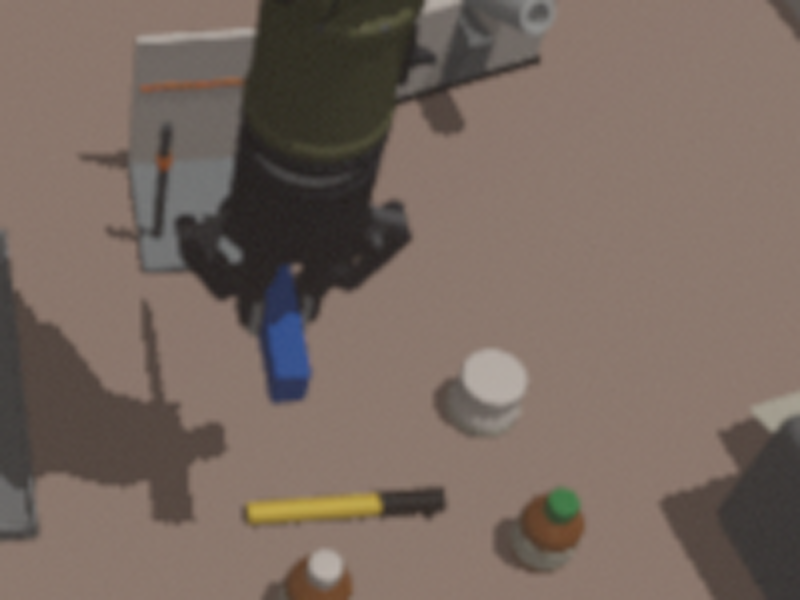

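Emit:
play_rows --steps '[[[0.001, -0.001, 0.01, 0, 0.015], [0.002, -0.001, 0.03, 0.2, 0.015], [0.002, -0.001, 0.055, 0.2, 0.015], [0.002, -0.001, 0.08, 0.2, 0.015], [0.002, -0.001, 0.097, 0.2, 0.015], [0.002, -0.001, 0.107, 0.2, 0.015], [0.002, -0.001, 0.107, 0.2, 0.015], [0.002, -0.001, 0.107, 0.2, 0.015], [0.002, -0.001, 0.107, 0.2, 0.015]]]'

```text
time_s: 23.28
position: [0.6406, -0.0145, 0.0909]
ee_rot: [-0.613, 0.79, -0.001, 0.001]
force: [0.3, 0.2, -0.5]
grip_width: 0.0208
```

```bash

python3 - <<'E'
from h import *
go([.5716,.0053,.0888],-104.3)
t=snap('top','top20');P=pts(t)
s=snap('scene','scene20');PS=pts(s)
for x in np.arange(.2,.7,.04):
    m=(abs(P[...,0]-x)<.01)&(P[...,2]>.17)&(t['range_z']>0)&(abs(P[...,1])<.25); m2=(abs(PS[...,0]-x)<.01)&(PS[...,2]>.17)&(s['range_z']>0)&(abs(PS[...,1])<.25)
    print(x.round(2),P[m][:,2].max() if m.any() else None, (PS[m2][:,2].min(),PS[m2][:,2].max()) if m2.any() else None)
cv2.imwrite('pics/s20.png',np.hstack([cv2.resize(s['image'][80:230,270:420],(400,400)),cv2.resize(t['image'][150:420,130:400],(400,400))]))
E
```

```text
t 23.2833 pos [ 0.6406 -0.0145  0.0909] yawx -104.44 shift [-0.002   0.0718  0.0019] turn -0.14 zdown [ 0.002  0.    -1.   ] F [ 0.25  0.18 -0.55] w 0.02076547194317962
0.2 0.5764184568080912 (np.float64(0.43385410558047366), np.float64(0.48561538344898625))
0.24 0.6084896867156536 (np.float64(0.48542831756764504), np.float64(0.5074667371373058))
0.28 0.6421346016473274 (np.float64(0.5133234560945896), np.float64(0.520341738243144))
0.32 0.6751956304508655 None
0.36 0.7084169761441588 None
0.4 0.7461038046053919 None
0.44 0.7542965174442956 None
0.48 0.7410563285552464 (np.float64(0.5864667637801595), np.float64(0.6431273824373949))
0.52 0.6768215703853101 (np.float64(0.5627466797027232), np.float64(0.659785252130179))
0.56 0.6193295920519366 (np.float64(0.5053622365889899), np.float64(0.6207908597393369))
0.6 0.5645147269267577 (np.float64(0.3952808009142692), np.float64(0.5663465577062805))
0.64 0.5081828618786828 (np.float64(0.17010279511604953), np.float64(0.5086464432155794))
0.68 0.45942164112091266 (np.float64(0.21923808529181077), np.float64(0.461520915600345))
```

View pics/s20.png

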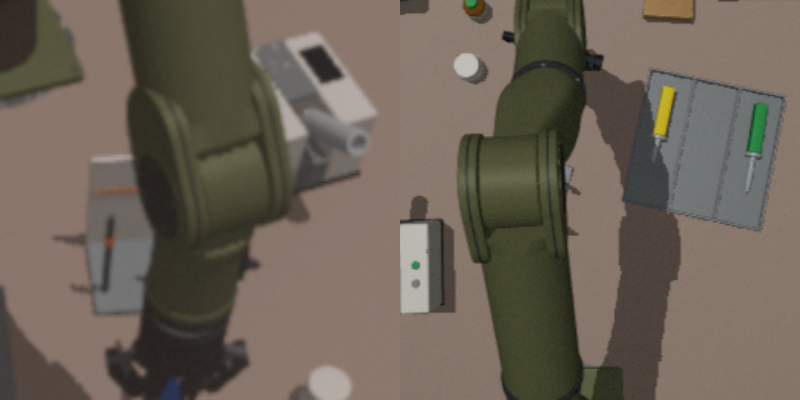

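Emit:
play_rows --steps '[[[-0.001, 0.005, 0.001, 0, 0.015], [-0.001, 0.015, 0.001, 0, 0.015], [-0.001, 0.026, 0.001, 0, 0.015], [-0.001, 0.037, 0.001, 0, 0.015], [-0.001, 0.048, 0.001, 0, 0.015], [-0.001, 0.058, 0.001, 0, 0.015], [-0.001, 0.066, 0.001, 0, 0.015], [-0.001, 0.07, 0.001, 0, 0.015], [-0.001, 0.071, 0.001, 0, 0.015], [-0.001, 0.071, 0.001, 0, 0.015], [-0.001, 0.071, 0.001, 0, 0.015], [-0.001, 0.071, 0.001, 0, 0.015]]]'

```text
time_s: 24.38
position: [0.5718, 0.0038, 0.0889]
ee_rot: [-0.612, 0.791, -0.0, 0.0]
force: [-1.1, -0.0, -1.2]
grip_width: 0.0208
```

Emit:
play_rows --steps '[[[0, 0, 0, 0, 0.015], [0, 0, 0, 0, 0.015], [0, 0, 0, 0, 0.015], [0, 0, 0, 0, 0.015], [0, 0, 0, 0, 0.015], [0, 0, 0, 0, 0.015]]]'

```text
time_s: 24.88
position: [0.571, 0.004, 0.0888]
ee_rot: [-0.613, 0.79, -0.0, -0.0]
force: [-0.3, -0.6, -1.4]
grip_width: 0.0209
```

```bash

python3 - <<'E'
from h import *
go([.5716,.0053,.0888],-104.3)
t=snap('top','top21');s=snap('scene','scene21');w=snap('wrist','wrist21')
cv2.imwrite('pics/s21.png',np.hstack([cv2.resize(s['image'][110:230,260:380],(400,400),interpolation=cv2.INTER_CUBIC),cv2.resize(t['image'][200:320,160:280],(400,400),interpolation=cv2.INTER_CUBIC)]))
E
```

```text
t 24.8833 pos [0.571  0.004  0.0888] yawx -104.45 shift [-0.0014 -0.0002 -0.    ] turn -0.15 zdown [ 0. -0. -1.] F [-0.31 -0.57 -1.42] w 0.02093915403175703
```

View pics/s21.png

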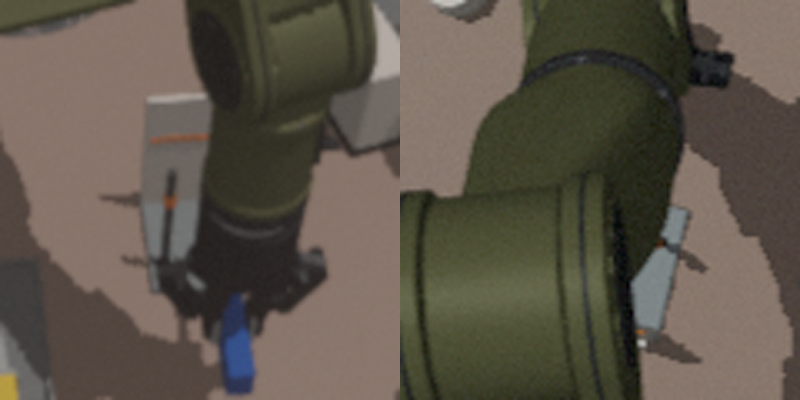

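View pics/wrist21.png

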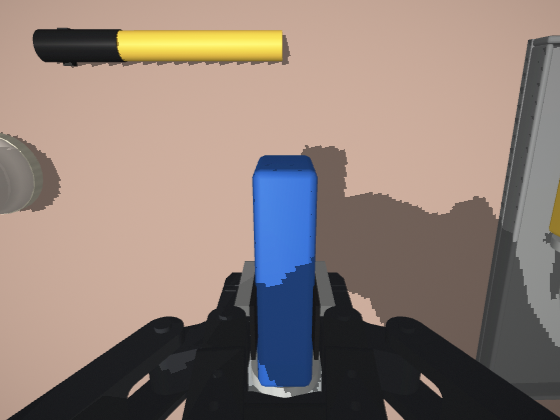

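```bash

python3 - <<'E'
from h import *
s=load('scene18'); print(ray(s,416.5,152.5,.1407), 'expect ~',.6299-.133,.2945)
for f in ('wrist4','wrist21'):
    w=load(f);b=max(blobs(w,(105,120,60),(130,255,255),(0,0,560,420),300),key=lambda b:b[0][4]);print(f,b[0],b[1])
    px=b[2];o=w['pose']
    # tail: top-face back edge & bottom edge rows along centre column
    col=px[abs(px[:,0]-285)<3];g=w['image'][150:190,285];print(col[:,1].min(),col[:,1].max())
    print(w['image'][155:180:2,285].tolist())
w=load('wrist21');P=pts(w);m=max(blobs(w,(105,120,60),(130,255,255),(0,0,560,420),300),key=lambda b:b[0][4])[2]
for r in range(160,300,15): 
    k=m[(m[:,1]==r)&(abs(m[:,0]-285)<15)]; print(r,np.median(P[k[:,1],k[:,0]],0).round(4))
E
```

```text
[0.50019225 0.29244845 0.1407    ] expect ~ 0.4969 0.2945
wrist4 [  253   168    64   230 13202] [284.35471898 278.78472959]
168 397
[[178, 180, 179], [178, 179, 179], [178, 179, 179], [178, 179, 178], [178, 179, 178], [178, 179, 178], [176, 177, 177], [115, 62, 33], [117, 62, 32], [117, 63, 31], [119, 63, 32], [121, 64, 33], [120, 64, 33]]
wrist21 [  253   155    64   232 13404] [284.47463444 267.53528797]
156 386
[[117, 86, 71], [106, 57, 29], [106, 57, 28], [109, 57, 30], [110, 58, 29], [110, 59, 29], [110, 60, 30], [130, 69, 33], [169, 88, 44], [195, 102, 51], [207, 111, 57], [217, 120, 62], [225, 128, 70]]
160 [ 0.6242 -0.0117  0.0987]
175 [ 0.6225 -0.0112  0.1156]
190 [ 0.6177 -0.01    0.1162]
205 [ 0.6126 -0.0088  0.116 ]
220 [ 0.6074 -0.0073  0.1161]
235 [ 0.602  -0.0059  0.1157]
250 [ 0.5964 -0.0045  0.1159]
265 [ 0.591  -0.0031  0.1159]
280 [ 0.5851 -0.0016  0.116 ]
295 [ 5.793e-01 -1.000e-04  1.162e-01]
```

Emit:
play_rows --steps '[[[-0.001, 0.001, 0, 0, 0.015], [-0.002, 0.002, 0, 0, 0.015], [-0.003, 0.002, 0, 0, 0.015], [-0.003, 0.002, 0, 0, 0.015], [-0.003, 0.002, 0, 0, 0.015], [-0.003, 0.002, 0, 0, 0.015], [-0.003, 0.002, 0, 0, 0.015], [-0.003, 0.002, 0, 0, 0.015], [-0.003, 0.002, 0, 0, 0.015], [-0.003, 0.002, 0, 0, 0.015], [-0.003, 0.002, 0, 0, 0.015], [-0.003, 0.002, 0, 0, 0.015]]]'

```text
time_s: 26.03
position: [0.5698, 0.0074, 0.0888]
ee_rot: [-0.613, 0.79, -0.0, -0.0]
force: [-0.5, -0.1, -1.6]
grip_width: 0.0206
```

```bash

python3 - <<'E'
from h import *
w=snap('wrist','wrist22');P=pts(w);m=max(blobs(w,(105,120,60),(130,255,255),(0,0,560,420),300),key=lambda b:b[0][4])[2]
for r in (162,190,290):
    k=m[(m[:,1]==r)&(abs(m[:,0]-285)<15)]; p=np.median(P[k[:,1],k[:,0]],0); print(r,p.round(4), (p[:2]+.186*np.array([-.9685,.249])).round(4))
o=ctrl.get_obs();print(o['time_s'],o['position'],o['force'],abs(o['joint_vel']).max(),o['grip_width'])
E
```

```text
162 [ 0.623  -0.0083  0.1023] [0.4429 0.038 ]
190 [ 0.6164 -0.0066  0.1159] [0.4363 0.0397]
290 [0.5799 0.0028 0.116 ] [0.3997 0.0491]
26.0833 [0.56984887 0.00739234 0.08878299] [-0.19574214  0.787027   -1.26736417] 0.0024237546868170674 0.02049192339645395
```

Derived from the tail end, the tip is at (0.443, 0.038) against a read point of (0.443, 0.038). The grip's top face is flat at z = 0.116, so the axis is level at 0.100. The arm is still, so I'm handing in.

```bash
python3 -c "
from h import *
print(ctrl.sign_off())"
```

```text
the job is handed in; nothing more can be done
None
```

I slid the blue gauge down the guide tube until its collar stopped on the mouth, drew it right out, and handed in with it held level at the reader. The hand-in gave no verdict, so everything below comes from my own checks.

**What I did**
- **Tilting:** The tool can only point straight down. So I tilted the gauge about 30° in the fingers by raising its rod lightly against the underside of the tube.
- **Inserting:** I slid the rod in until the collar stopped. Contact force was about 13 N, the calculated tip depth was about 90 mm, and both camera views showed the collar on the mouth.
- **Levelling:** After drawing it out, I laid it flat on bare table, gripped it again at 80 N, and brought it in level from the reader's open side.

**Last checks**
- **Tip position:** About (0.443, 0.038, 0.100) m, worked out from the visible tail end and the known length. The reading point measured (0.443, 0.038, 0.100) m.
- **Level and steady:** The top of the grip was flat to well under 1°, the arm was still, and the wrist force was no more than the gauge's own weight. The run had taken about 26 s of the 64 s allowed.

**What disagreed or went unseen**
- The arm hid the tip from all cameras at the end, so I did not see it directly there. An earlier single-camera estimate put the tip about 3 mm shorter, which is still within the 15 mm limit.
- Camera estimates of the tube mouth's height differed by 4–5 mm. I used the 140 mm given, and the rod went in without noticeable force.
- I did not re-measure the other gauges and goods at the end. They looked unmoved in the pictures, and I felt no contact with them.

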